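# Load sample jars in the clamp of an air-driven shaker and start it

### The job

Load all the amber sample jars standing on the bench into the clamp of the air-driven shaker and set it going. First shut the air valve fully, flip the cam lever up to free the clamp bar and pull the bar all the way back towards its open end; then stand every jar upright on the top plate between the bar and the back wall, push the bar snug so that the jars are held between bar and wall, flip the lever fully down flat again to lock it, and last of all turn the air valve fully open. Do not knock over or shove aside the flask, beaker, white bottle or dishes around it.

Things in the scene. Friction and masses are not known exactly. Their poses are not given: they have to be found in the camera images.
- shaker: fixed white box 260 x 280 mm, aluminium top plate 70 mm above the bench. Origin: centre of its underside on the bench; x from its robot side to its back wall, y left, z up. On the plate: back wall 42 mm high (inner face x = 105 mm), cheeks 30 mm high (inner faces y = +-122 mm, x = 1 to 106 mm); the clamp bar closes the fourth side. The air valve is on its -y side, 205 mm out
- bay_back (a point): middle of the foot of the back wall's inner face, on the top plate; axes as the shaker's. A jar touching the wall stands at x = -30 mm from here; three fit side by side in y
- clamp_bar (a joint): position of the clamp bar, m: the gap from its face to the back wall is 50 mm + this, so it reads 0.010 with the jars pinched; 0.075 is the stop, fully back (shaker -x, towards the robot). The bar is 228 mm long in y, its top 38 mm above the plate. About 3 N to slide when free; the locked lever holds it against about 12 N
- bar_handle (a point): grip point of the bar's handle, an upright black post 22 to 25 mm thick with a round end (top 25 mm above this point, foot 50 mm below), 52 mm to the robot's side of the bar's face and 85 mm to the -y side of its middle; moves with the bar
- cam_lever (a joint): angle of the cam lever, rad: 0 = lying flat along shaker +y, locked; 1.5 = upright, bar free. It stays where it is left; takes 2 N at its end, up to about 12 N near flat, where the cam bites
- lever_grip (a point): grip point near the end of the cam lever, in the middle of its black bar, 14 mm wide (along the hinge), 12 mm thick, 84 mm long, ending 16 mm beyond this point. It lies 52 mm above the top plate when flat, 52 mm to the robot's side of the clamp bar's face; moves with the lever
- lever_hinge (a point): point on the lever's hinge axis, which runs along shaker x; flat, lever_grip is 80 mm to +y and 36 mm above it; upright, 80 mm above and 36 mm to -y. Moves with the clamp bar
- air_valve (a joint): angle of the valve handle, rad: 0 = across the pipe (handle points to shaker -y), shut; 1.57 = along the pipe (handle points to shaker -x), fully open. It stays where it is left; about 1.5 N at its end
- valve_grip (a point): grip point near the end of the valve handle, a flat steel bar on edge, 10 mm wide, 20 mm tall, 95 mm long, ending 20 mm beyond this point, its top 8 mm above it; moves with the handle
- valve_hinge (a point): point on the vertical axis of the valve, 85 mm from valve_grip at the same height (103 mm above the bench); the pipe's top is 61 mm above the bench
- jar0: amber sample jar, 60 mm diameter, 101 mm tall, 0.14 to 0.28 kg, with a white screw cap 44 mm in diameter over the top 31 mm. Origin: centre of its underside, z up. Two or three of the four jars are present
- jar1: amber sample jar, 60 mm diameter, 101 mm tall, 0.14 to 0.28 kg, with a white screw cap 44 mm in diameter over the top 31 mm. Origin: centre of its underside, z up. Two or three of the four jars are present
- jar2: amber sample jar, 60 mm diameter, 101 mm tall, 0.14 to 0.28 kg, with a white screw cap 44 mm in diameter over the top 31 mm. Origin: centre of its underside, z up. Two or three of the four jars are present
- jar3: amber sample jar, 60 mm diameter, 101 mm tall, 0.14 to 0.28 kg, with a white screw cap 44 mm in diameter over the top 31 mm. Origin: centre of its underside, z up. Two or three of the four jars are present
- flask: conical glass flask with a stopper, foot 66 mm diameter, 120 mm tall, standing among the jars; leave alone. Origin: centre of its underside
- beaker: glass beaker, 72 mm diameter, 95 mm tall; leave alone. Origin: centre of its underside
- tall_bottle: white bottle, 72 mm diameter, 170 mm tall; leave alone. Origin: centre of its underside
- petri_dishes: stack of three clear dishes, 93 mm diameter, 45 mm tall; leave alone. Origin: centre of its underside
Things that resemble listed ones, but are neither listed nor needed, are in the scene too. What is shaped like the jar1 but green or red is not meant.

How it is judged:
By the outcome, as a careful person would: the job done as asked, in the order asked, and still so for the second after the job is handed in, with the robot touching nothing.
Of jar0, jar1, jar2, jar3 only 2 to 3 are there at a start; the rules pass over those that are not, and their reading is None.
At some moment in a run one of jar0, jar1, jar2, jar3 may be knocked a few centimetres aside while the robot is not near it.
It also fails if it takes over 210 s, if anything falls off the work surface, if the arm or the gripper's body presses on something with over 40 N, if the wrist force passes 120 N, or if a joint passes its speed limit or range.

### The arm

A 6-joint arm with a two-finger parallel gripper is mounted at the origin on the work surface. World frame = base frame: x ahead of the robot, y to its left, z up, the work surface at z = 0. Lengths are in m, angles in rad, forces in N, time in s.
With the tool pointing down it reaches from about 0.3 to 0.875 m from the base axis. Payload 6.4 kg.
Tool frame: the origin (TCP) lies between the finger pads; the fingertips stand env.tcp_to_tips ahead of it and the grasp point (between the pads) is the TCP (env.tcp_to_tips is the distance from the TCP to the fingertips, in m); z points along the fingers, x is the direction in which the jaws open and shut, and the axes are right-handed (so a half turn about z gives the same grasp; the last joint's range is limited). The gripper opens to 85 mm and grips with 20 to 120 N. Pads are 22 mm wide; open, the fingers measure 114 mm over their backs; the gripper's body (76 mm by 85 mm) begins 54 mm behind the grasp point. The pads swing forward as they close: fully open they stand 13 mm farther back than shut.
Start: joints at [1.049, 0.181, 1.607, -0, 1.354, -0.206], TCP at [0.179, 0.547, 0.25] pointing down, gripper open.
Joint ranges: [-2.99, 2.99], [-0.89, 2.07], [0.3, 2.58], [-1.14, 4.28], [0, 2.63], [-3.12, 3.12]. Speed limits (rad/s): [2.57, 2.57, 3.01, 3.14, 3.14, 3.14].

### API

Orientations are given as a unit quaternion [w, x, y, z].
In Python, from cell import env, viewer, job_done, finder gives the robot as it stands.
- The arm moves only by the tool step_arm, never from a script. Its argument "series" is a list of rows, each a list of 5 numbers: the shift along the world's x, y, z in cm, then the turn about the world's z in rad, then the finger opening in cm, from 0 to 8.54. A call has 1 to 8 rows; each row shifts and turns the commanded pose from where the row before left it; what a row does not reach is not made up. A row lasts 1/12 s, in which the tool goes at most 41.7 mm and 7.16 degrees, less where a joint would pass 70% of its speed; a pose out of reach is approached as far as the arm can. A call with a gripper value outside its range is refused whole. The fingers move at their own pace and stop on an object; "grip_force" is the grip in N (left out, the last holds). Time passes only in rows, so rows that do not move let the fingers close. It gives the time, the measured TCP pose, the force and the opening at its end, in the units of the state.
- env.read_state(): the state, without advancing time (a new reading comes with each control period).
- viewer.get_image(name): name is "scene" or "side" or "wrist"; returns a dict with "pixels" (400x640x3 uint8, blue, green, red), "fov_y" (degrees; the focal length in pixels is half the picture's height over the tangent of half this angle, whatever the lens; pixels are square), "cx", "cy" (the principal point, pixels), "rvec" (rotation vector, rad) and "tvec" (3), from world to camera coordinates, as OpenCV has them. Camera axes: x right, y down, z forward; pixel columns grow to the right and rows downward; lengths in m; the calibration is good to about 2 mm. The wrist camera is an equidistant fisheye: a pixel r from the principal point sees the ray r / f radians off the axis. A picture is of the moment at which its call begins. There is no depth.
- job_done(): hands the job in, once; it reports no verdict.
Trained networks look in the newest picture that a camera, given by its name, has taken for a name from the list of things; names that differ only in an ending like _2 or _b are one class to them, and where a whole thing is asked for, a point or a joint stands for the part that bears it (a point fixed in the world has none). Each returns a list of dicts, best first, with "conf" (0 to 1); they miss things now and then, are a little off and sometimes report something else, mostly with a low value. They report only what shows in the picture. A call takes as long as a camera call. They do not tell look-alikes from the thing itself.
- finder.boxes_of(camera, name): "rect" ([left, top, width, height] in pixels, round what is visible of it).
- finder.landmark_of(camera, name): "pixel" ([row, column] in pixels: a listed point, or the origin of a listed thing).
The state is a dict: "t": time; "joint_positions": joint angles; "joint_velocities": joint speeds; "tau": joint torques, N m; "tcp_pos": TCP position; "eef_rot": TCP orientation; "wrist_force": force on the tool from outside, world axes, zero at the start; "wrist_torque": the same for the moment, N m; "finger_gap": opening from 0.0 (shut) to 1.0 (fully open).
Only numpy, scipy, OpenCV 4.12 (cv2) and the standard library are available. Lean on these libraries where they do the work, as an engineer would, in place of code of your own. Each camera call takes 0.05 s, during which the arm holds its last target.

## Working session

There is one attempt and no reset: what is moved stays moved. The work goes in short steps, Python scripts to look and compute and a tool call to move; the robot and the scene stay as the last step left them, time stands still between calls to the robot, and variables do not carry over. Pictures are saved under pics/ and viewed, and the job is handed in when it is done.

Besides the shell and the picture viewer there is one more tool, called after ">>>" as name(argument=value, ...), one argument or row to a line, values as JSON. step_arm: Moves the arm, as the interface text tells. Its arguments: {"type":"object","properties":{"series":{"type":"array","items":{"type":"array","items":{"type":"number"}}},"grip_force":{"type":"number"}},"required":["series"]}

```bash
ls; mkdir -p pics
cat > h.py <<'E'
import numpy as np, cv2
from cell import env, viewer, job_done, finder
def cam(name):
    im=viewer.get_image(name); im['name']=name
    im['R']=cv2.Rodrigues(np.array(im['rvec'],float))[0]; im['t']=np.array(im['tvec'],float).ravel()
    im['f']=200/np.tan(np.radians(im['fov_y'])/2)
    im['C']=-im['R'].T@im['t']
    return im
def ray(im,row,col):
    x=(col-im['cx'])/im['f']; y=(row-im['cy'])/im['f']
    if im['name']=='wrist':
        r=np.hypot(x,y); s=np.sin(r)/r if r>1e-9 else 1
        d=np.array([x*s,y*s,np.cos(r)])
    else: d=np.array([x,y,1.])
    d=im['R'].T@d; return d/np.linalg.norm(d)
def onz(im,row,col,z):
    d=ray(im,row,col); C=im['C']; return C+d*(z-C[2])/d[2]
def proj(im,p):
    q=im['R']@np.array(p,float)+im['t']
    if im['name']=='wrist':
        th=np.arctan2(np.hypot(q[0],q[1]),q[2]); n=np.hypot(q[0],q[1])+1e-12
        return im['cy']+im['f']*th*q[1]/n, im['cx']+im['f']*th*q[0]/n
    return im['cy']+im['f']*q[1]/q[2], im['cx']+im['f']*q[0]/q[2]
def tri(obs):
    A=np.zeros((3,3));b=np.zeros(3)
    for im,r,c in obs:
        d=ray(im,r,c);P=np.eye(3)-np.outer(d,d);A+=P;b+=P@im['C']
    p=np.linalg.solve(A,b)
    return p,[np.linalg.norm((np.eye(3)-np.outer(ray(im,r,c),ray(im,r,c)))@(p-im['C'])) for im,r,c in obs]
E
python3 - <<'E'
from h import *
print(env.tcp_to_tips, env.read_state())
for n in ['scene','side','wrist']:
    im=cam(n); cv2.imwrite(f'pics/{n}0.png',im['pixels']); print(n,im['C'],im['f'],im['R'][2])
    for k in ['shaker','bay_back','bar_handle','lever_grip','lever_hinge','valve_grip','valve_hinge','jar0','flask','beaker','tall_bottle','petri_dishes']:
        print(k,[(np.round(d['pixel']).tolist(),round(d['conf'],2)) for d in finder.landmark_of(n,k)[:6]])
E
```

```text
pics
0.019 {'t': 0.0, 'joint_positions': array([ 1.04868353e+00,  1.81593601e-01,  1.60801165e+00,  5.22882287e-05,
        1.35380727e+00, -2.06306001e-01]), 'joint_velocities': array([-1.34847087e-04,  6.71712169e-05, -1.38241172e-04,  1.24129027e-03,
       -4.00908239e-04, -1.31697877e-03]), 'tau': array([-1.28686956e-03, -4.44873333e+01, -3.51339877e+01, -3.40361366e-04,
        8.95336474e-03,  1.17771538e-05]), 'tcp_pos': array([0.17829028, 0.54610922, 0.24935282]), 'eef_rot': array([ 3.48728179e-04,  8.09503899e-01,  5.87113796e-01, -8.40846696e-04]), 'wrist_force': array([ 0.32820031,  0.59115698, -0.16513884]), 'wrist_torque': array([0.02449812, 0.00365908, 0.01293949]), 'finger_gap': 1.001544408075304}
scene [1.29937587 0.21745965 1.18979301] 419.5513219282453 [-0.56191392 -0.19714423 -0.80335976]
shaker [([237.0, 373.0], 0.8)]
bay_back [([255.0, 358.0], 0.82)]
bar_handle [([204.0, 351.0], 0.89)]
lever_grip [([218.0, 380.0], 0.71), ([220.0, 404.0], 0.53)]
lever_hinge [([218.0, 379.0], 0.72)]
valve_grip [([184.0, 321.0], 0.56)]
valve_hinge [([182.0, 245.0], 0.62), ([206.0, 
[... 712 characters left out ...]
_hinge [([213.0, 335.0], 0.69), ([159.0, 325.0], 0.2)]
jar0 [([333.0, 381.0], 0.94), ([362.0, 425.0], 0.92), ([278.0, 371.0], 0.9), ([303.0, 347.0], 0.78), ([138.0, 272.0], 0.62), ([331.0, 451.0], 0.58)]
flask [([263.0, 401.0], 0.86)]
beaker [([138.0, 218.0], 0.95)]
tall_bottle [([201.0, 385.0], 0.95)]
petri_dishes [([315.0, 287.0], 0.97)]
wrist [0.10324469 0.57033408 0.37452024] 309.70691628693146 [ 0.29565167 -0.09640832 -0.9504186 ]
shaker []
bay_back []
bar_handle []
lever_grip []
lever_hinge []
valve_grip []
valve_hinge []
jar0 [([375.0, 65.0], 0.84), ([379.0, 55.0], 0.67), ([383.0, 45.0], 0.52)]
flask [([375.0, 55.0], 0.53)]
beaker []
tall_bottle []
petri_dishes [([336.0, 44.0], 0.76)]
```

View pics/scene0.png

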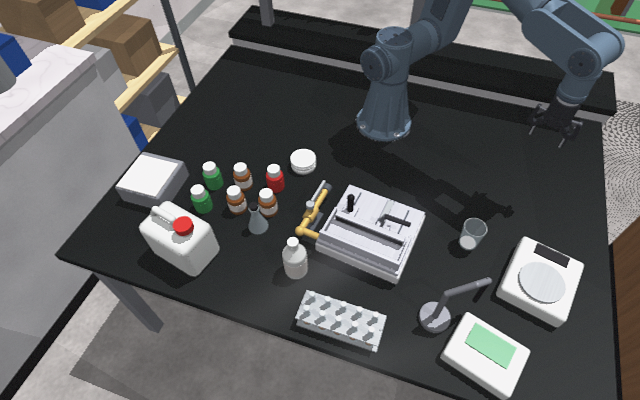

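View pics/side0.png

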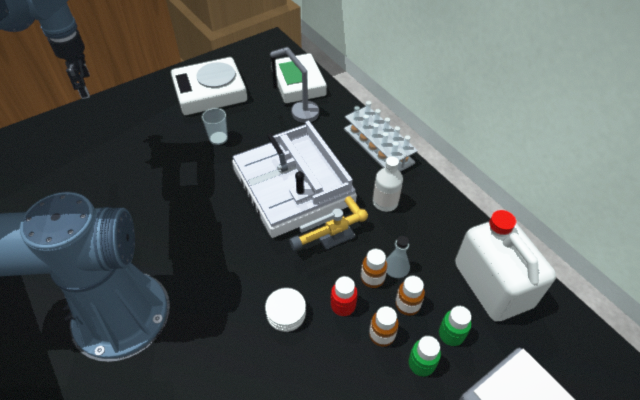

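View pics/wrist0.png

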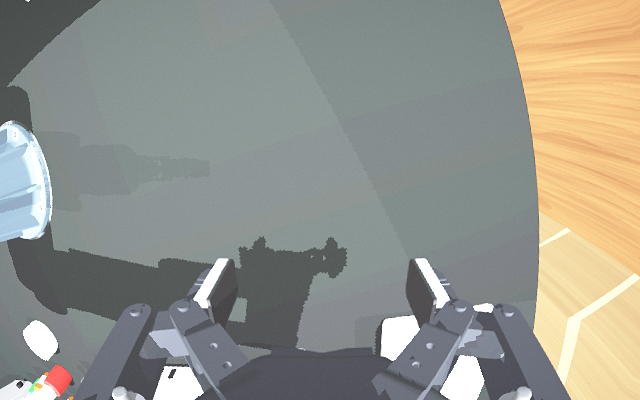

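Run:
```python
from h import *
a=cv2.imread('pics/scene0.png')[130:290,180:420]; b=cv2.imread('pics/side0.png')[110:380,190:490]
cv2.imwrite('pics/sc_crop.png',cv2.resize(a,None,fx=3.2,fy=3.2,interpolation=cv2.INTER_CUBIC)); cv2.imwrite('pics/sd_crop.png',cv2.resize(b,None,fx=2.2,fy=2.2,interpolation=cv2.INTER_CUBIC))
```

```text
(no output)
```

View pics/sc_crop.png

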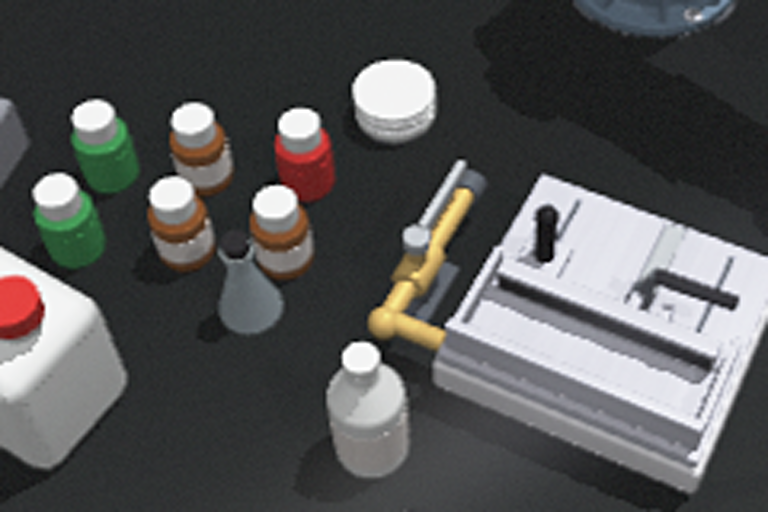

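View pics/sd_crop.png

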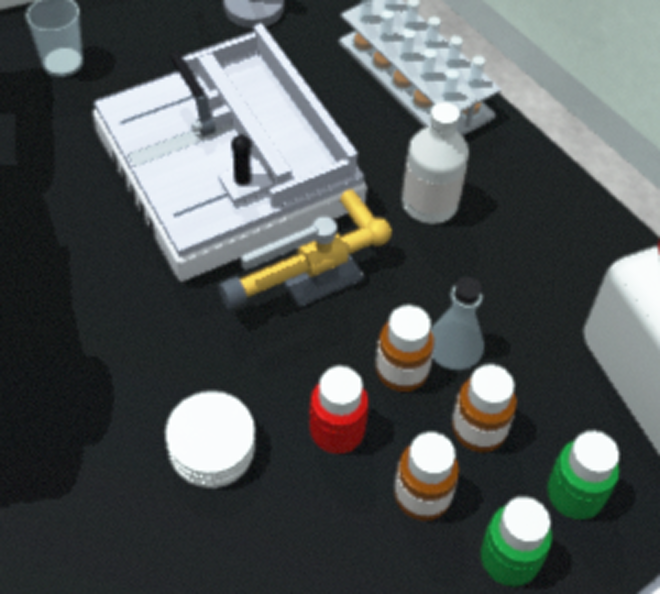

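Run:
```python
from h import *
S=cam('scene');D=cam('side')
def best(n,k): 
    return [(d['pixel'],d['conf']) for d in finder.landmark_of(n,k)]
for k,sp,dp in [('bay_back',0,0),('bar_handle',0,0),('valve_grip',0,0),('shaker',0,0),('flask',0,0),('beaker',0,0),('tall_bottle',0,0),('petri_dishes',0,0)]:
    s=best('scene',k);d=best('side',k)
    if s and d:
        p,e=tri([(S,*s[0][0]),(D,*d[0][0])]); print(k,p.round(4),np.round(e,4), s[0],d[0])
for n,I in(('scene',S),('side',D)):
    for q,c in best(n,'jar0'): print(n,np.round(q,1),round(c,2),onz(I,*q,0).round(3))
    for k in('lever_hinge','lever_grip','valve_hinge'):
        for q,c in best(n,k): print(n,k,np.round(q,1),round(c,2), onz(I,*q,.103).round(3))
```

```text
bay_back [0.6682 0.0854 0.0676] [0. 0.] ([254.2, 356.6], 0.84) ([159.6, 327.7], 0.62)
bar_handle [0.5361 0.0243 0.1295] [0.0026 0.0026] ([203.7, 352.0], 0.87) ([178.5, 300.8], 0.7)
valve_grip [ 0.4746 -0.093   0.1106] [0.0012 0.0012] ([183.9, 323.1], 0.53) ([223.4, 305.3], 0.58)
shaker [ 0.5576  0.1081 -0.0065] [0.001 0.001] ([239.7, 371.9], 0.58) ([187.9, 292.0], 0.76)
flask [ 0.6359 -0.2671  0.0122] [0.0009 0.0009] ([224.4, 258.7], 0.75) ([263.3, 396.0], 0.85)
beaker [ 0.4709  0.4075 -0.005 ] [0.0021 0.0021] ([244.1, 465.5], 0.81) ([138.9, 217.7], 0.97)
tall_bottle [ 0.7458 -0.086  -0.0082] [0.001 0.001] ([270.7, 296.9], 0.91) ([203.3, 384.2], 0.96)
petri_dishes [ 0.3332 -0.2241 -0.0053] [0.0029 0.0029] ([167.0, 303.9], 0.71) ([314.8, 287.4], 0.85)
scene [184.2 274.6] 0.74 [ 0.448 -0.291  0.   ]
scene [183.2 214.5] 0.69 [ 0.516 -0.501  0.   ]
scene [204.9 237.2] 0.65 [ 0.578 -0.378  0.   ]
scene [208.8 201.9] 0.65 [ 0.634 -0.487  0.   ]
scene [184.5 246.1] 0.61 [ 0.484 -0.389  0.   ]
scene [207.3 270.1] 0.56 [ 0.55  -0.264  0.   ]
scene lever_hinge [220.9 379.7] 0.69 [0.55  0.123 0.103]
scene lever_grip [220.9 404.5] 0.55 [0.525 0.196 0.103]
scene valve_hinge [201.7 311.2] 0.57 [ 0.55  -0.106  0.103]
scene valve_hinge [166.7 303.8] 0.43 [ 0.418 -0.183  0.103]
side [331.9 384.2] 0.9 [ 0.499 -0.392  0.   ]
side [361.5 422.8] 0.81 [ 0.527 -0.496  0.   ]
side [304.4 403.8] 0.77 [ 0.584 -0.363  0.   ]
side [278.  371.7] 0.73 [ 0.564 -0.262  0.   ]
side [304.3 344.4] 0.72 [ 0.464 -0.283  0.   ]
side [204.7 384.4] 0.59 [ 0.739 -0.096  0.   ]
side lever_hinge [165.5 283.2] 0.87 [0.535 0.108 0.103]
side lever_grip [137.8 273. ] 0.66 [0.567 0.217 0.103]
side lever_grip [140.9 218.6] 0.54 [0.432 0.293 0.103]
side valve_hinge [211.9 336.8] 0.91 [ 0.564 -0.104  0.103]
side valve_hinge [314.9 285.3] 0.59 [ 0.307 -0.272  0.103]
```

```bash
cat > fit.py <<'E'
from h import *
from scipy.optimize import least_squares
def sh(T,p):
    c,s=np.cos(T[2]),np.sin(T[2]); p=np.array(p,float); return np.array([T[0]+c*p[0]-s*p[1],T[1]+s*p[0]+c*p[1],p[2]])
E
python3 - <<'E'
from fit import *
S=cam('scene');D=cam('side')
obs=[]
for n,I in(('scene',S),('side',D)):
    for k in ['shaker','bay_back','bar_handle','lever_grip','lever_hinge','valve_grip','valve_hinge']:
        l=finder.landmark_of(n,k)
        for d in l[:2]: obs.append((I,k,d['pixel'],d['conf']))
def model(P,k):
    x,y,w,q,h,vx,va=P;T=(x,y,w);f=.055-q
    p={'shaker':(0,0,0),'bay_back':(.105,0,.07),'bar_handle':(f-.052,-.085,.12),'lever_grip':(f-.052,h+.08,.122),'lever_hinge':(f-.052,h,.086),'valve_hinge':(vx,-.205,.103),'valve_grip':(vx-.085*np.sin(va),-.205-.085*np.cos(va),.103)}[k]
    return sh(T,p)
def res(P):
    r=[]
    for I,k,px,c in obs:
        r+= list((np.array(proj(I,model(P,k)))-px)*c)
    return r
r=least_squares(res,[.56,.108,-.18,.03,0,.03,1.4],loss='soft_l1',f_scale=2)
print(r.x.round(4)); P=r.x
for I,k,px,c in obs: print(I['name'],k,np.round(px,1),np.round(proj(I,model(P,k)),1))
T=P[:3]
for I in(S,D):
    a=cv2.resize(I['pixels'],None,fx=3,fy=3,interpolation=cv2.INTER_CUBIC)
    def ln(pts,col):
        q=np.array([[(proj(I,sh(T,p))[1]+.5)*3,(proj(I,sh(T,p))[0]+.5)*3] for p in pts]).round().astype(int)
        cv2.polylines(a,[q],True,col,1)
    ln([(-.13,-.14,0),(.13,-.14,0),(.13,.14,0),(-.13,.14,0)],(0,255,0))
    ln([(-.13,-.14,.07),(.13,-.14,.07),(.13,.14,.07),(-.13,.14,.07)],(0,0,255))
    ln([(.001,-.122,.1),(.105,-.122,.1),(.105,.122,.1),(.001,.122,.1)],(255,0,255))
    f=.055-P[3]
    ln([(f,-.114,.108),(f,.114,.108)],(255,255,0))
    ln([model(P,'valve_grip')*0+np.array((P[5],-.205,.103)),(P[5]-.085*np.sin(P[6]),-.205-.085*np.cos(P[6]),.103)],(0,255,255))
    ln([(f-.052,-.085,.07),(f-.052,-.085,.145)],(0,255,255))
    ln([(f-.052,P[4],.086),(f-.052,P[4]+.08,.122)],(0,255,255))
    r,c=proj(I,sh(T,(0,-.03,.05)));r=int(r*3);c=int(c*3)
    cv2.imwrite(f'pics/fit_{I["name"]}.png',a[r-250:r+250,c-300:c+300])
E
```

```text
[ 0.5492  0.1049 -0.1889  0.0132  0.0125  0.0507  1.4994]
scene shaker [236.7 373.2] [236.5 371.5]
scene bay_back [204.  310.4] [249.5 358. ]
scene bay_back [254.3 358.3] [249.5 358. ]
scene bar_handle [203.3 353.2] [202.7 352. ]
scene lever_grip [221.2 403.1] [225.6 403.4]
scene lever_hinge [219.1 378.8] [221.3 378.7]
scene lever_hinge [222.7 402.2] [221.3 378.7]
scene valve_grip [186.  322.8] [185.6 321.8]
scene valve_hinge [205.7 310.2] [204. 310.]
side shaker [188.8 290.3] [188.3 289.8]
side shaker [314.5 288. ] [188.3 289.8]
side bar_handle [178.4 298. ] [182.8 296. ]
side lever_grip [136.6 270.2] [138.4 272.7]
side lever_grip [213.  333.6] [138.4 272.7]
side lever_hinge [166.4 283.9] [166.3 283.5]
side valve_grip [225.9 306.2] [225.6 306. ]
side valve_hinge [213.5 335.8] [213.1 336.1]
```

View pics/fit_scene.png

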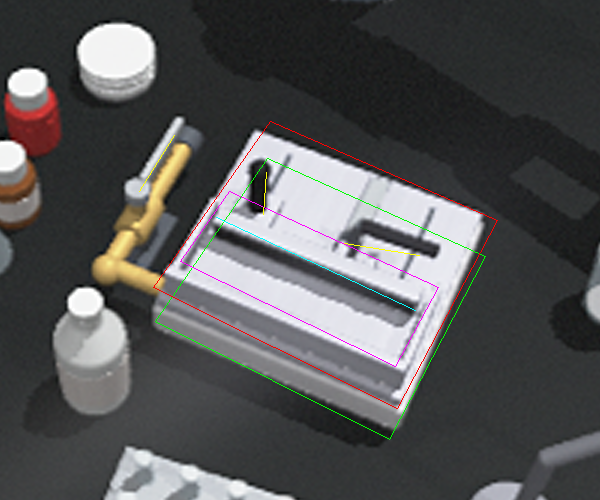

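View pics/fit_side.png

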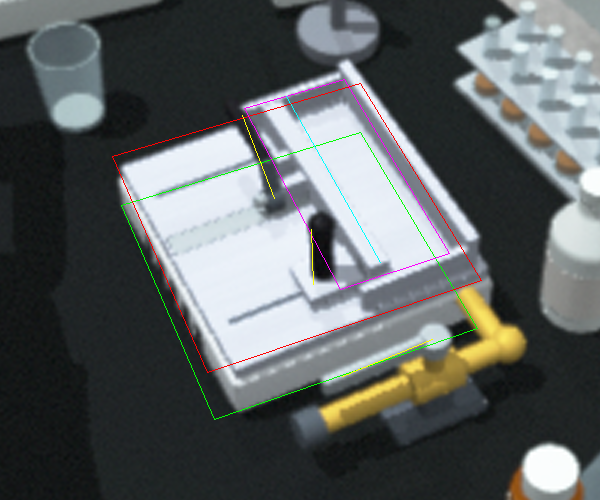

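Run:
```python
from fit import *
S=cam('scene');D=cam('side')
T0=(.5492,.1049,-.1889)
def off(I):
    r,c=proj(I,sh(T0,(0,-.03,.05)));return int(r*3)-250,int(c*3)-300
oS,oD=off(S),off(D)
# 4x views
for I,o in((S,oS),(D,oD)):
    r0,c0=(o[0]+100)//3,(o[1]+110)//3
    a=I['pixels'][r0:r0+112,c0:c0+150]; print(I['name'],r0,c0)
    cv2.imwrite(f'pics/z_{I["name"]}.png',cv2.resize(a,None,fx=5.3,fy=5.3,interpolation=cv2.INTER_CUBIC))
```

```text
scene 174 301
side 134 229
```

View pics/z_scene.png

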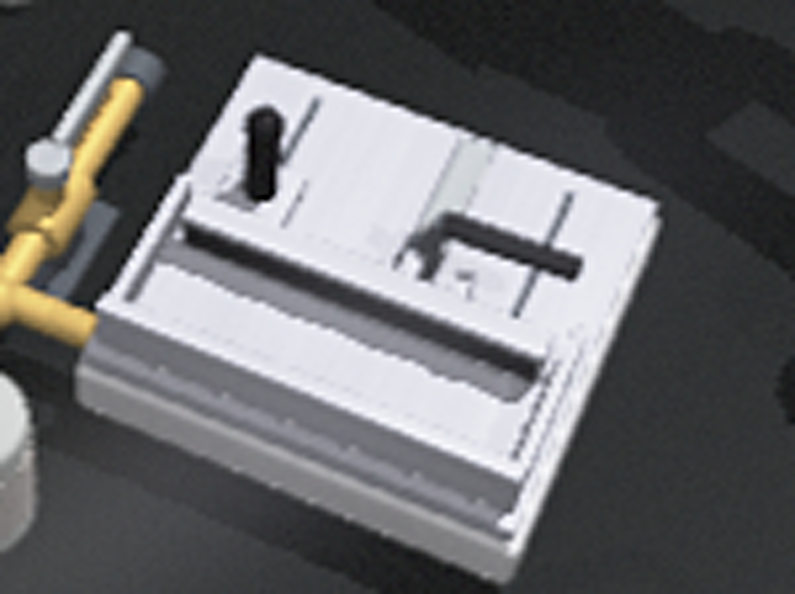

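View pics/z_side.png

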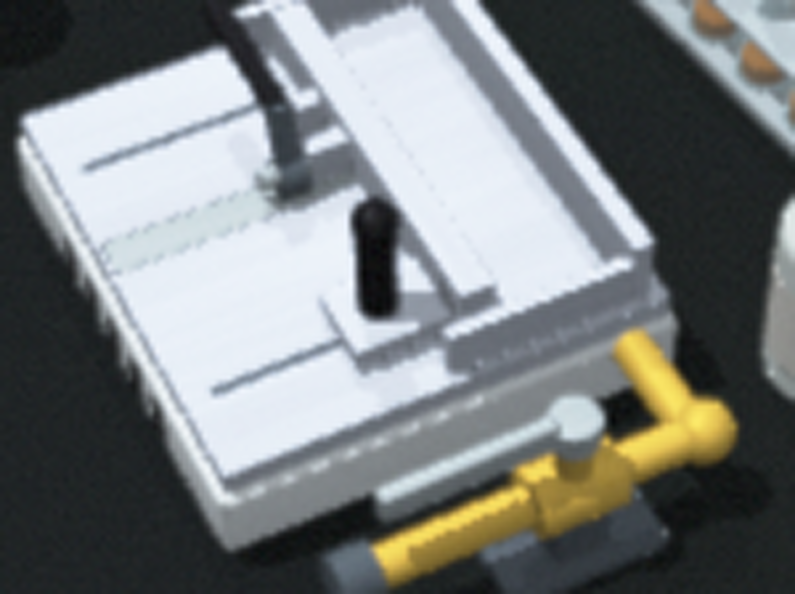

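```bash
cat > clk.py <<'E'
from fit import *
import sys
S=cam('scene');D=cam('side')
def px(I,x,y):
    r0,c0=(174,301) if I is S else (134,229)
    return np.array([r0+(y+.5)/5.3-.5, c0+(x+.5)/5.3-.5])
ob=[(S,(-.13,-.14,.07),258,57),(S,(-.13,.14,.07),658,207),(S,(.13,.14,0),513,582),(S,(.13,-.14,0),78,402),
(D,(-.13,.14,.07),20,122),(D,(-.13,-.14,.07),225,478),(D,(-.13,-.14,0),232,550)]
def res(P):
    T=P[:3]; r=[]
    for I,p,x,y in ob:
        p=np.array(p);p=np.array([p[0],p[1],p[2]])
        r+=list(np.array(proj(I,sh(T,p)))-px(I,x,y))
    return r
r=least_squares(res,[.56,.108,-.18],loss='soft_l1')
print(r.x.round(4),np.degrees(r.x[2]));print(np.round(r.fun,1))
T=r.x
for I,nm,z,x,y in [(S,'handle top c',.145,265,113),(S,'handle foot',.07,260,195),(D,'handle top c',.145,374,210),(D,'handle foot',.07,376,310),
 (S,'lever tip',.122,575,266),(S,'vhinge top',.115,48,155),(D,'vhinge top',.115,580,410),(S,'vtip',.111,122,38),(D,'vtip',.111,382,497),(S,'barface -y top',.108,190,222),(S,'barface +y top',.108,545,360),(D,'bar+x -y top',.108,492,290),(D,'bar -y -x',.108,458,302)]:
    p=onz(I,*px(I,x,y),z); c,s=np.cos(T[2]),np.sin(T[2]); d=p-[T[0],T[1],0]
    print(I['name'],nm,p.round(4),'shaker:',(c*d[0]+s*d[1]).round(4),(-s*d[0]+c*d[1]).round(4))
E
python3 clk.py
```

```text
[ 0.5594  0.1033 -0.1071] -6.138082793135304
[-0.2 -1.1 -0.2  1.8  4.7 -0.6  4.6 -0.2 -2.  -2.1  0.6 -0.4  2.4  0.1]
scene handle top c [0.5137 0.0145 0.145 ] shaker: -0.0359 -0.0932
scene handle foot [0.5196 0.0163 0.07  ] shaker: -0.0302 -0.0908
side handle top c [0.5365 0.0278 0.145 ] shaker: -0.0147 -0.0776
side handle foot [0.5351 0.0272 0.07  ] shaker: -0.0161 -0.0783
scene lever tip [0.5444 0.2125 0.122 ] shaker: -0.0266 0.1069
scene vhinge top [ 0.5645 -0.1053  0.115 ] shaker: 0.0274 -0.2069
side vhinge top [ 0.5627 -0.1104  0.115 ] shaker: 0.0262 -0.2121
scene vtip [ 0.4607 -0.095   0.111 ] shaker: -0.077 -0.2078
side vtip [ 0.459  -0.0981  0.111 ] shaker: -0.0783 -0.2111
scene barface -y top [ 0.5785 -0.0102  0.108 ] shaker: 0.0311 -0.1108
scene barface +y top [0.603  0.2105 0.108 ] shaker: 0.0319 0.1112
side bar+x -y top [ 0.5734 -0.021   0.108 ] shaker: 0.0272 -0.1221
side bar -y -x [ 0.5551 -0.0181  0.108 ] shaker: 0.0087 -0.1211
```

```bash
cat >> clk.py <<'E'
print('----')
ob=[o for o in ob if o[1][2]>0]
for nm,(a,b),(c_,d_) in [('near -y',(258,57),(225,478)),('near +y',(658,207),(20,122)),('htop',(265,113),(374,210)),('hfoot',(260,195),(376,310)),('vh',(48,155),(580,410)),('vtip',(122,38),(382,497))]:
    print(nm,*[np.round(v,4) for v in tri([(S,*px(S,a,b)),(D,*px(D,c_,d_))])])
E
python3 clk.py | sed -n '/----/,$p'
```

```text
----
near -y [ 0.4163 -0.0193  0.0699] [0.0017 0.0017]
near +y [0.447  0.2501 0.0672] [0.0013 0.0013]
htop [0.5279 0.0166 0.1619] [0.0018 0.0018]
hfoot [0.5292 0.0183 0.0832] [0.0005 0.0005]
vh [ 0.5635 -0.1072  0.1119] [0.0014 0.0014]
vtip [ 0.4595 -0.0961  0.1088] [0.0007 0.0007]
```

>>> step_arm(
  series=[
    [1.2,-2.7,0.4,-0.122,8],
    [1.2,-2.7,0.4,-0.122,8],
    [1.2,-2.7,0.4,-0.122,8],
    [1.2,-2.7,0.4,-0.122,8],
    [1.2,-2.7,0.4,-0.122,8],
    [1.2,-2.7,0.4,-0.122,8],
    [1.2,-2.7,0.4,-0.122,8],
    [1.2,-2.7,0.4,-0.122,8],
  ],
)

```text
t: 5.02
tcp_pos: [0.2748, 0.3293, 0.2826]
eef_rot: [-0.0, 0.991, 0.136, 0.0]
wrist_force: [0.6, -0.2, -0.1]
finger_gap: 0.938
```

>>> step_arm(
  series=[
    [1.2,-2.7,0.2,-0.122,8],
    [1.2,-2.7,0.2,-0.122,8],
    [1.2,-2.7,0.2,-0.122,8],
    [1.2,-2.7,0.2,-0.122,8],
    [1.2,-2.7,0.2,-0.122,8],
    [1.2,-2.7,0.2,-0.122,8],
    [1.2,-2.7,0.2,-0.122,8],
    [1.2,-2.7,0.2,-0.122,8],
  ],
)

```text
t: 5.68
tcp_pos: [0.3709, 0.1132, 0.2987]
eef_rot: [-0.0, 0.939, -0.344, 0.0]
wrist_force: [-0.6, 0.5, 0.1]
finger_gap: 0.933
```

>>> step_arm(
  series=[
    [1.1,-2.7,0,-0.122,8],
    [1.1,-2.7,0,-0.122,8],
    [1.1,-2.7,0,-0.122,8],
    [1.1,-2.7,0,-0.122,8],
    [1.1,-2.7,0,-0.122,8],
    [1.1,-2.7,0,-0.122,8],
    [1.1,-2.7,0,-0.122,8],
    [0,0,0,-0.085,2],
  ],
)

```text
t: 6.35
tcp_pos: [0.4489, -0.0786, 0.2984]
eef_rot: [-0.0, -0.68, 0.733, -0.001]
wrist_force: [-0.5, 0.5, 1.4]
finger_gap: 0.814
```

```bash
cat > pose.py <<'E'
from h import *
from scipy.spatial.transform import Rotation as Ro
def st():
    s=env.read_state(); q=s['eef_rot']; R=Ro.from_quat([q[1],q[2],q[3],q[0]]).as_matrix()
    print('t',round(s['t'],2),'tcp',np.round(s['tcp_pos'],4),'jaw',round(np.degrees(np.arctan2(R[1,0],R[0,0])),2),'zax',R[:,2].round(3),'F',np.round(s['wrist_force'],1),'gap',round(s['finger_gap']*8.54,2),'q',np.round(s['joint_positions'],2)); return s
E
python3 - <<'E'
from pose import *
st(); W=cam('wrist'); cv2.imwrite('pics/w1.png',W['pixels']); print(W['C'])
E
```

```text
t 6.35 tcp [ 0.4489 -0.0786  0.2984] jaw -94.3 zax [ 0.001 -0.002 -1.   ] F [-0.5  0.5  1.4] gap 6.95 q [-0.43 -0.14  1.83 -0.    1.44  1.21]
[ 0.52859277 -0.08534036  0.42272569]
```

View pics/w1.png

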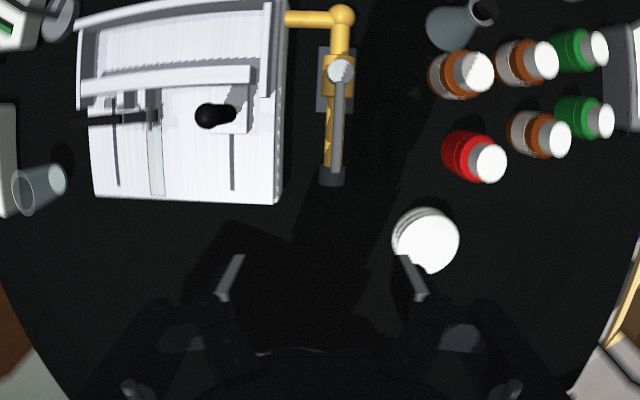

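Run:
```python
import cv2
a=cv2.imread('pics/w1.png')
cv2.imwrite('pics/w1a.png',cv2.resize(a[0:210,60:360],None,fx=2.6,fy=2.6,interpolation=cv2.INTER_CUBIC))
cv2.imwrite('pics/w1b.png',cv2.resize(a[0:200,400:640],None,fx=3,fy=3,interpolation=cv2.INTER_CUBIC))
```

```text
(no output)
```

View pics/w1a.png

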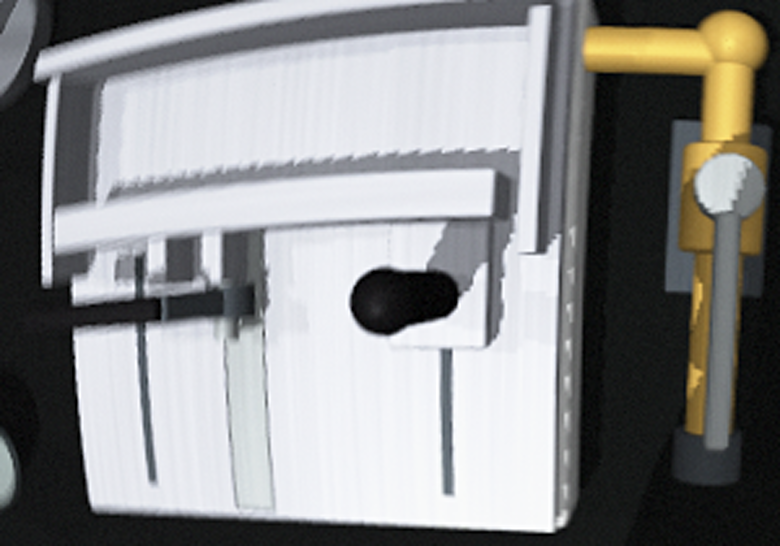

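View pics/w1b.png

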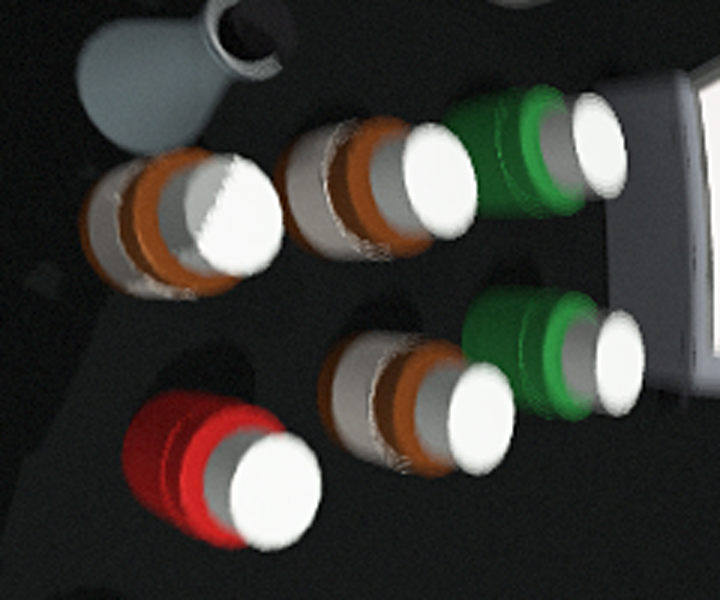

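The crop shows three amber jars with caps at (row, col) (72,479), (60,546) and (138,560). The look-alikes are red at (163,492) and green at (48,600) and (121,606). The valve handle lies along the pipe, with its hinge at (71,341) and its tip at (171,336).

Run:
```python
from h import *
W=cam('wrist')
a=lambda x,y:(y/2.6-.3,60+x/2.6-.3); b=lambda x,y:(y/3-.3,400+x/3-.3)
for n,p,z in [('C cap',b(240,215),.101),('B cap',b(440,181),.101),('A cap',b(481,418),.101),('red',b(276,490),.101),('vhinge',a(728,186),.115),('vtip',a(716,447),.111),('vmid',a(722,330),.111),
 ('htop',a(380,302),.158),('plate near-y',a(556,530),.07),('plate near+y',a(92,512),.07),('barface -y',a(493,172),.108),('barface +y',a(57,210),.108),('cheek-y inner near end',a(522,250),.1),('cheek-y inner far',a(530,8),.1),('cheek +y inner near',a(52,285),.1),('cheek +y far',a(58,78),.1),('lever root',a(240,300),.122),('lever mid',a(150,306),.122)]:
    print(n,onz(W,*p,z).round(4))
c=[proj(W,(.559,.1025,.07))]
print(c)
```

```text
C cap [ 0.5627 -0.2625  0.101 ]
B cap [ 0.586  -0.3654  0.101 ]
A cap [ 0.4863 -0.39    0.101 ]
red [ 0.4571 -0.2784  0.101 ]
vhinge [ 0.5607 -0.1044  0.115 ]
vtip [ 0.4595 -0.0929  0.111 ]
vmid [ 0.5055 -0.0984  0.111 ]
htop [0.5306 0.0179 0.158 ]
plate near-y [ 0.4173 -0.0176  0.07  ]
plate near+y [0.4488 0.2523 0.07  ]
barface -y [ 0.5764 -0.015   0.108 ]
barface +y [0.6076 0.207  0.108 ]
cheek-y inner near end [ 0.5442 -0.0222  0.1   ]
cheek-y inner far [ 0.6458 -0.033   0.1   ]
cheek +y inner near [0.5732 0.2232 0.1   ]
cheek +y far [0.6785 0.2102 0.1   ]
lever root [0.5419 0.0948 0.122 ]
lever mid [0.5482 0.1426 0.122 ]
[(np.float64(100.2434434301347), np.float64(166.2550196318076))]
```

>>> step_arm(
  series=[
    [1.4,-0.8,0,-0.019,4],
    [1.4,-0.8,0,-0.019,4],
    [0,0,-4,0,4],
    [0,0,-4,0,4],
    [0,0,-4,0,4],
    [0,0,0,0,4],
    [0,0,0,0,4],
    [0,0,0,0,4],
  ],
)

```text
t: 7.12
tcp_pos: [0.4767, -0.0904, 0.1805]
eef_rot: [0.001, -0.67, 0.742, -0.001]
wrist_force: [0.4, -0.9, 1.3]
finger_gap: 0.47
```

Run:
```python
from pose import *
s=st(); W=cam('wrist'); a=W['pixels'].copy()
cv2.imwrite('pics/w2.png',a)
```

```text
t 7.12 tcp [ 0.4767 -0.0904  0.1805] jaw -95.79 zax [ 0.002 -0.001 -1.   ] F [ 0.4 -0.9  1.3] gap 4.02 q [-0.43  0.05  1.9   0.    1.19  1.24]
```

View pics/w2.png

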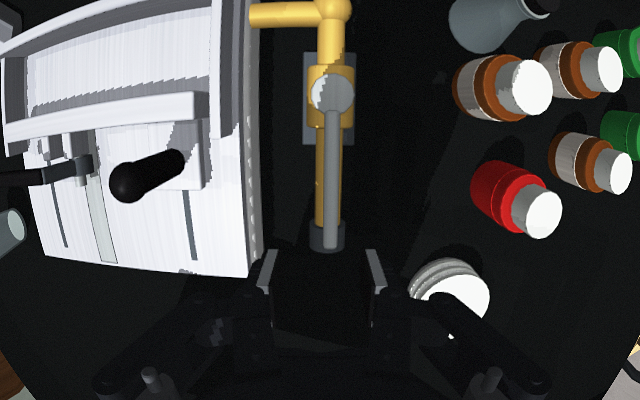

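>>> step_arm(
  series=[
    [0,-0.4,-2,-0.012,4],
    [0,0,-2,0,4],
    [0,0,-2,0,4],
    [0,0,-2,0,4],
    [0,0,0,0,2.2],
    [0,0,0,0,2.2],
    [0,0,0,0,2.2],
    [0,0,0,0,2.2],
  ],
  grip_force=20,
)

```text
t: 7.83
tcp_pos: [0.4773, -0.0951, 0.1007]
eef_rot: [0.001, -0.665, 0.747, -0.002]
wrist_force: [-0.4, 0.5, -0.1]
finger_gap: 0.252
```

Run:
```python
from pose import *
s=st(); W=cam('wrist'); a=W['pixels'].copy()
cv2.imwrite('pics/w3.png',a)
```

```text
t 7.83 tcp [ 0.4773 -0.0951  0.1007] jaw -96.58 zax [ 0.004 -0.002 -1.   ] F [-0.4  0.5 -0.1] gap 2.15 q [-0.44  0.18  1.95 -0.    1.01  1.24]
```

View pics/w3.png

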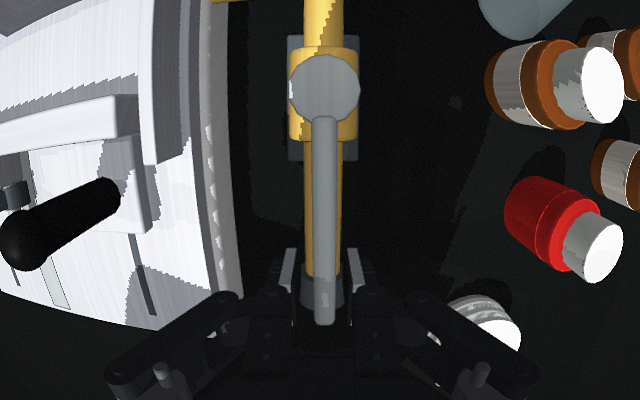

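Run:
```python
import numpy as np
h=np.array([.561,-.1045]);r=.0845
ph=np.radians(np.linspace(173.5,265.5,17));p=h+r*np.c_[np.cos(ph),np.sin(ph)]
print(np.diff(p*100,axis=0).round(2).tolist(),np.radians(92/16), p[-1])
```

```text
[[-0.05, -0.85], [0.03, -0.85], [0.12, -0.84], [0.2, -0.82], [0.28, -0.8], [0.36, -0.77], [0.43, -0.73], [0.51, -0.68], [0.57, -0.63], [0.63, -0.57], [0.68, -0.5], [0.73, -0.43], [0.77, -0.35], [0.8, -0.27], [0.83, -0.19], [0.84, -0.11]] 0.10035643198967395 [ 0.55437021 -0.18873951]
```

>>> step_arm(
  series=[
    [0,0,0,0,1.3],
    [0,0,0,0,1.3],
    [0,0,0,0,1.3],
    [-0.05,-0.85,0,0.1,1.3],
    [0.03,-0.85,0,0.1,1.3],
    [0.12,-0.84,0,0.1,1.3],
    [0.2,-0.82,0,0.1,1.3],
    [0.28,-0.8,0,0.1,1.3],
  ],
)

```text
t: 8.55
tcp_pos: [0.4808, -0.1359, 0.0981]
eef_rot: [-0.0, 0.831, -0.557, -0.001]
wrist_force: [-1.5, 0.5, -0.1]
finger_gap: 0.152
```

>>> step_arm(
  series=[
    [0.36,-0.77,0,0.1,1.3],
    [0.43,-0.73,0,0.1,1.3],
    [0.51,-0.68,0,0.1,1.3],
    [0.57,-0.63,0,0.1,1.3],
    [0.63,-0.57,0,0.1,1.3],
    [0.68,-0.5,0,0.1,1.3],
    [0.73,-0.43,0,0.1,1.3],
    [0,0,0,0,1.3],
  ],
)

```text
t: 9.22
tcp_pos: [0.5212, -0.1798, 0.0983]
eef_rot: [0.0, 0.971, -0.239, 0.0]
wrist_force: [0.2, -0.1, 0.5]
finger_gap: 0.149
```

>>> step_arm(
  series=[
    [0.77,-0.35,0,0.1,1.3],
    [0.8,-0.27,0,0.1,1.3],
    [0.83,-0.19,0,0.1,1.3],
    [0.84,-0.11,0,0.1,1.3],
    [0,0,0,0,1.3],
    [0,0,0,0,1.3],
  ],
)

```text
t: 9.72
tcp_pos: [0.5527, -0.188, 0.0981]
eef_rot: [-0.0, 0.999, -0.045, -0.0]
wrist_force: [0.2, 0.6, -0.8]
finger_gap: 0.152
```

Run:
```python
from pose import *
s=st(); W=cam('wrist'); a=W['pixels'].copy()
cv2.imwrite('pics/w4.png',a)
```

```text
t 9.72 tcp [ 0.5527 -0.188   0.0981] jaw -5.19 zax [-0.  0. -1.] F [ 0.2  0.6 -0.8] gap 1.3 q [-0.53  0.38  1.69  0.    1.07 -0.44]
```

View pics/w4.png

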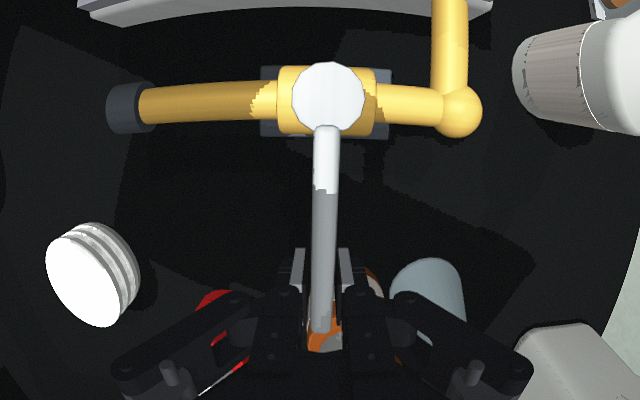

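>>> step_arm(
  series=[
    [0.3,0,0,0.02,1.3],
    [0.3,0,0,0.02,1.3],
    [0,0,0,0,1.3],
    [0,0,0,0,1.3],
  ],
)

```text
t: 10.1
tcp_pos: [0.5543, -0.1877, 0.0976]
eef_rot: [-0.001, 1.0, -0.024, -0.005]
wrist_force: [-17.7, 0.5, 11.7]
finger_gap: 0.152
```

Run:
```python
from pose import *
s=st(); W=cam('wrist'); a=W['pixels'].copy()
cv2.imwrite('pics/w5.png',a)
```

```text
t 10.1 tcp [ 0.5543 -0.1877  0.0976] jaw -2.7 zax [-0.011  0.002 -1.   ] F [-17.7   0.5  11.7] gap 1.3 q [-0.53  0.39  1.68 -0.    1.08 -0.48]
```

View pics/w5.png

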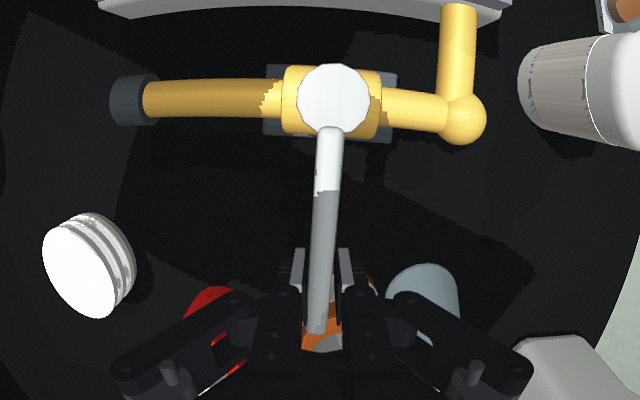

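>>> step_arm(
  series=[
    [-0.5,0,0,-0.03,1.8],
    [0,0,0,-0.03,2.2],
    [0,0,3,0,2.2],
    [0,0,4,0,3],
    [0,0,4,0,4],
    [0,0,4,0,4],
    [0,0,4,0,4],
    [0,2,2,0,4],
  ],
)

```text
t: 10.82
tcp_pos: [0.5551, -0.1713, 0.3145]
eef_rot: [0.002, 0.998, -0.055, 0.004]
wrist_force: [0.4, -0.0, 2.0]
finger_gap: 0.469
```

>>> step_arm(
  series=[
    [0,4,0,0,4],
    [0,4,0,0,4],
    [0,4,0,0,4],
    [0,4,0,0,4],
    [0,4,0,0,4],
    [0,4,0,0,4],
    [0,2,0,0,4],
    [0,0,0,0,4],
  ],
)

```text
t: 11.48
tcp_pos: [0.553, 0.0961, 0.3085]
eef_rot: [-0.001, 0.999, -0.051, 0.0]
wrist_force: [0.4, -0.5, -0.7]
finger_gap: 0.467
```

Run:
```python
from pose import *
s=st(); W=cam('wrist'); a=W['pixels'].copy()
cv2.imwrite('pics/w6.png',a)
for k in('lever_grip','lever_hinge','bar_handle','bay_back'):
  print(k,[(np.round(d['pixel']).tolist(),round(d['conf'],2)) for d in finder.landmark_of('wrist',k)[:3]])
```

```text
t 11.48 tcp [0.553  0.0961 0.3085] jaw -5.86 zax [ 0.     0.002 -1.   ] F [ 0.4 -0.5 -0.7] gap 3.99 q [-0.04  0.11  1.57  0.    1.46  0.06]
lever_grip [([81.0, 311.0], 0.58)]
lever_hinge [([153.0, 309.0], 0.87)]
bar_handle [([256.0, 308.0], 0.82), ([353.0, 345.0], 0.68)]
bay_back [([169.0, 412.0], 0.83), ([260.0, 449.0], 0.22)]
```

View pics/w6.png

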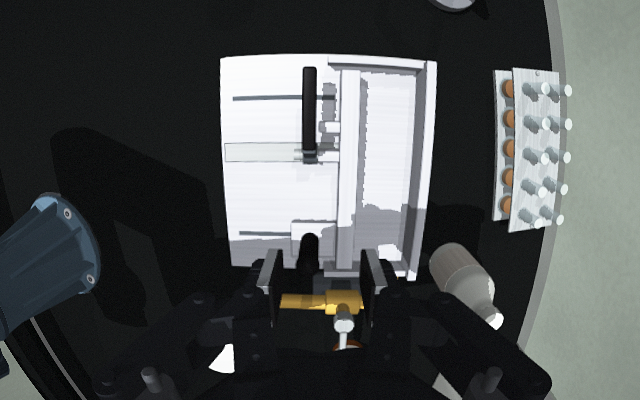

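Run:
```python
from pose import *
W=cam('wrist');a=W['pixels']
cv2.imwrite('pics/w6a.png',cv2.resize(a[40:290,200:450],None,fx=2.4,fy=2.4,interpolation=cv2.INTER_CUBIC))
for n,r,c,z in [('lever end',67,309,.127),('lever grip kp',81,311,.122),('lever root end',162,311,.127),('hinge kp',153,309,.086),('hinge kp',256,308,.135),('bay',169,412,.07),('htop',240,309,.158),('bar+y',70,352,.108),('bar -y',268,352,.108),('near+y',57,221,.07),('near-y',266,232,.07),('wall inner +y',70,419,.112),('wall in -y',275,408,.112)]: print(n,onz(W,r,c,z).round(4))
```

```text
lever end [0.5553 0.2077 0.127 ]
lever grip kp [0.5556 0.194  0.122 ]
lever root end [0.5467 0.1135 0.127 ]
hinge kp [0.5435 0.1166 0.086 ]
hinge kp [0.5318 0.0136 0.135 ]
bay [0.6658 0.0827 0.07  ]
htop [0.5374 0.0431 0.158 ]
bar+y [0.5983 0.2026 0.108 ]
bar -y [ 0.5797 -0.0227  0.108 ]
near+y [0.452 0.244 0.07 ]
near-y [ 0.418  -0.0268  0.07  ]
wall inner +y [0.6687 0.1988 0.112 ]
wall in -y [ 0.6485 -0.0401  0.112 ]
```

View pics/w6a.png

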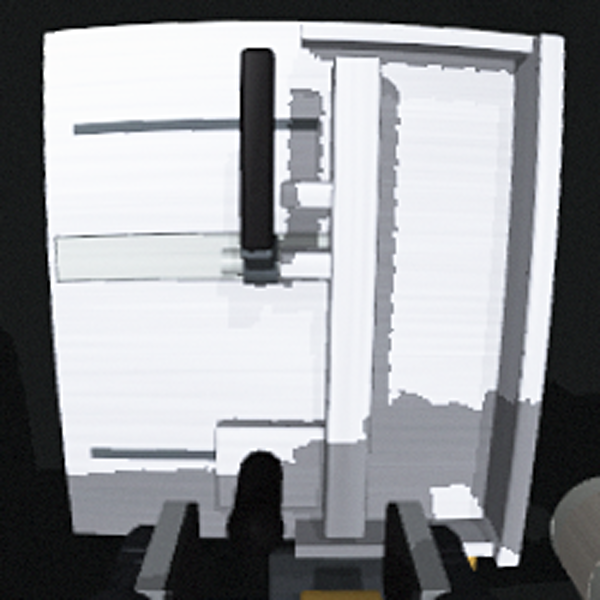

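Run:
```python
from pose import *
W=cam('wrist')
b=lambda x,y:(40+y/2.4-.3,200+x/2.4-.3)
for n,p,z in [('lever end',b(258,48),.128),('lever bar root',b(258,248),.128),('lever left edge',b(241,150),.128),('lever right',b(275,150),.128),('near+y',b(44,34),.07),('near-y',b(72,534),.07),('htop',b(258,465),.158),('barface +y',b(381,58),.108),('barface -y',b(366,538),.108),('wall in +y',b(535,42),.112),('slit',b(190,128),.07),('slit2',b(190,455),.07),('cheek-y',b(440,528),.1),('cheek+y',b(400,48),.1)]: print(n,onz(W,*p,z).round(4))
```

```text
lever end [0.5545 0.2149 0.128 ]
lever bar root [0.5453 0.1329 0.128 ]
lever left edge [0.5431 0.1739 0.128 ]
lever right [0.5567 0.1723 0.128 ]
near+y [0.4488 0.2486 0.07  ]
near-y [ 0.4161 -0.0207  0.07  ]
htop [0.5366 0.0501 0.158 ]
barface +y [0.6058 0.2085 0.108 ]
barface -y [ 0.5803 -0.0171  0.108 ]
wall in +y [0.6743 0.2125 0.112 ]
slit [0.5161 0.1888 0.07  ]
slit2 [0.4927 0.0216 0.07  ]
cheek-y [ 0.6192 -0.0207  0.1   ]
cheek+y [0.6157 0.2135 0.1   ]
```

>>> step_arm(
  series=[
    [0,4,-3,-0.01,2.8],
    [0,4,-3,0,2.8],
    [0,2.2,-3,0,2.8],
    [0,0,-3,0,2.8],
    [0,0,-2.5,0,2.8],
    [0,0,0,0,2.8],
    [0,0,0,0,2.8],
  ],
)

```text
t: 12.42
tcp_pos: [0.5531, 0.1795, 0.1722]
eef_rot: [0.0, 0.998, -0.059, -0.002]
wrist_force: [0.5, 0.8, 0.7]
finger_gap: 0.327
```

Run:
```python
from pose import *
s=st(); W=cam('wrist'); a=W['pixels'].copy()
cv2.imwrite('pics/w7.png',a)
```

```text
t 12.42 tcp [0.5531 0.1795 0.1722] jaw -6.72 zax [-0.003 -0.    -1.   ] F [0.5 0.8 0.7] gap 2.8 q [ 0.11  0.28  1.66 -0.    1.21  0.23]
```

View pics/w7.png

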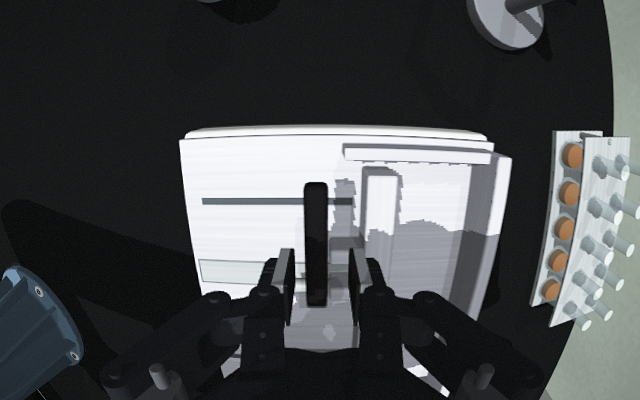

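>>> step_arm(
  series=[
    [0,1.9,-1,0,2.8],
    [0,0,-2,0,2.8],
    [0,0,-1.8,0,2.8],
    [0,0,0,0,2.8],
    [0,0,0,0,1],
    [0,0,0,0,1],
    [0,0,0,0,1],
    [0,0,0,0,1],
  ],
  grip_force=50,
)

```text
t: 13.13
tcp_pos: [0.5548, 0.1988, 0.1269]
eef_rot: [0.0, 0.998, -0.058, 0.001]
wrist_force: [-0.6, -3.2, -2.0]
finger_gap: 0.153
```

Run:
```python
from pose import *
s=st(); W=cam('wrist'); a=W['pixels'].copy()
cv2.imwrite('pics/w8.png',a)
h=np.array([.1195-.1205+.1205,.086]); 
# arc in (along +y_sh, z)
th=np.radians(np.linspace(24.2,114.2,17)); p=.0877*np.c_[np.cos(th),np.sin(th)]
d=np.diff(p*100,axis=0); u=np.array([.113,.9936])
print([[round(a*u[0],2),round(a*u[1],2),round(b,2)] for a,b in d])
```

```text
t 13.13 tcp [0.5548 0.1988 0.1269] jaw -6.68 zax [ 0.002 -0.    -1.   ] F [-0.6 -3.2 -2. ] gap 1.31 q [ 0.14  0.35  1.67 -0.    1.12  0.26]
[[np.float64(-0.04), np.float64(-0.39), np.float64(0.77)], [np.float64(-0.05), np.float64(-0.46), np.float64(0.72)], [np.float64(-0.06), np.float64(-0.53), np.float64(0.68)], [np.float64(-0.07), np.float64(-0.59), np.float64(0.62)], [np.float64(-0.07), np.float64(-0.65), np.float64(0.56)], [np.float64(-0.08), np.float64(-0.7), np.float64(0.49)], [np.float64(-0.08), np.float64(-0.75), np.float64(0.42)], [np.float64(-0.09), np.float64(-0.78), np.float64(0.34)], [np.float64(-0.09), np.float64(-0.81), np.float64(0.27)], [np.float64(-0.09), np.float64(-0.84), np.float64(0.18)], [np.float64(-0.1), np.float64(-0.85), np.float64(0.1)], [np.float64(-0.1), np.float64(-0.85), np.float64(0.02)], [np.float64(-0.1), np.float64(-0.85), np.float64(-0.07)], [np.float64(-0.1), np.float64(-0.84), np.float64(-0.15)], [np.float64(-0.09), np.float64(-0.82), np.float64(-0.23)], [np.float64(-0.09), np.float64(-0.8), np.float64(-0.31)]]
```

View pics/w8.png

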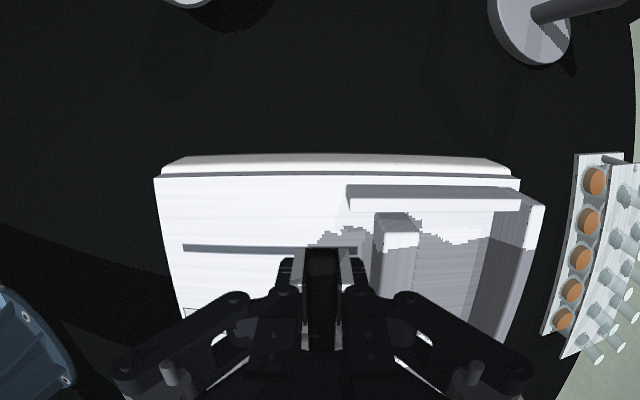

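>>> step_arm(
  series=[
    [-0.04,-0.39,0.77,0,1],
    [-0.05,-0.46,0.72,0,1],
    [-0.06,-0.53,0.68,0,1],
    [-0.07,-0.59,0.62,0,1],
  ],
)

```text
t: 13.52
tcp_pos: [0.5515, 0.1789, 0.1535]
eef_rot: [0.0, 0.998, -0.058, -0.0]
wrist_force: [2.2, -2.9, -13.8]
finger_gap: 0.147
```

>>> step_arm(
  series=[
    [-0.07,-0.65,0.56,0,1],
    [-0.08,-0.7,0.49,0,1],
    [-0.08,-0.75,0.42,0,1],
    [-0.09,-0.78,0.34,0,1],
    [-0.09,-0.81,0.27,0,1],
    [-0.09,-0.84,0.18,0,1],
  ],
)

```text
t: 14.02
tcp_pos: [0.5462, 0.1344, 0.1762]
eef_rot: [-0.001, 0.998, -0.058, -0.0]
wrist_force: [0.7, 4.5, -10.1]
finger_gap: 0.152
```

Run:
```python
from pose import *
s=st(); W=cam('wrist'); a=W['pixels'].copy()
cv2.imwrite('pics/w9.png',a)
D=cam('side'); cv2.imwrite('pics/s9.png',cv2.resize(D['pixels'][60:280,180:440],None,fx=2.5,fy=2.5))
```

```text
t 14.02 tcp [0.5462 0.1344 0.1762] jaw -6.64 zax [-0.     0.002 -1.   ] F [  0.7   4.5 -10.1] gap 1.3 q [0.03 0.23 1.71 0.   1.21 0.14]
```

View pics/s9.png

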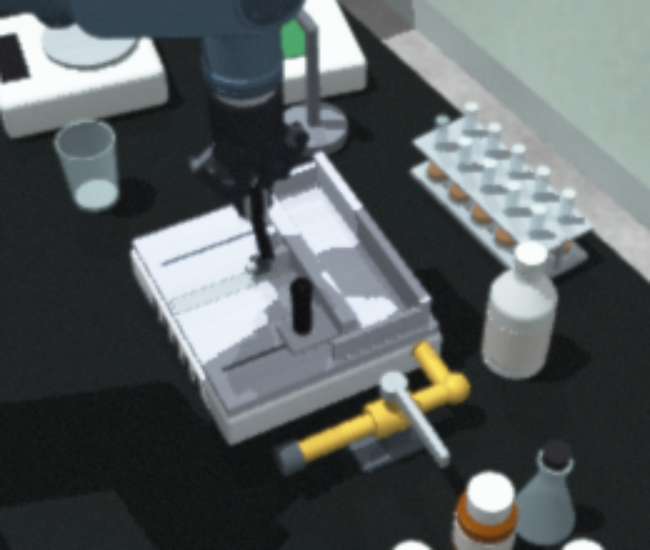

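Lever is following; continue the arc.

>>> step_arm(
  series=[
    [-0.1,-0.85,0.1,0,1],
    [-0.1,-0.85,0.02,0,1],
    [-0.1,-0.85,-0.07,0,1],
    [-0.1,-0.84,-0.15,0,1],
    [-0.09,-0.82,-0.23,0,1],
    [-0.09,-0.8,-0.31,0,1],
    [0,0,0,0,1],
    [0,0,0,0,1],
  ],
)

```text
t: 14.78
tcp_pos: [0.5412, 0.0842, 0.1705]
eef_rot: [0.0, 0.998, -0.058, 0.0]
wrist_force: [-3.0, 2.4, 0.2]
finger_gap: 0.147
```

Run:
```python
from pose import *
s=st()
D=cam('side'); cv2.imwrite('pics/s10.png',cv2.resize(D['pixels'][60:280,180:440],None,fx=2.5,fy=2.5))
```

```text
t 14.78 tcp [0.5412 0.0842 0.1705] jaw -6.65 zax [ 0.001 -0.    -1.   ] F [-3.   2.4  0.2] gap 1.26 q [-0.06  0.21  1.75 -0.    1.19  0.05]
```

View pics/s10.png

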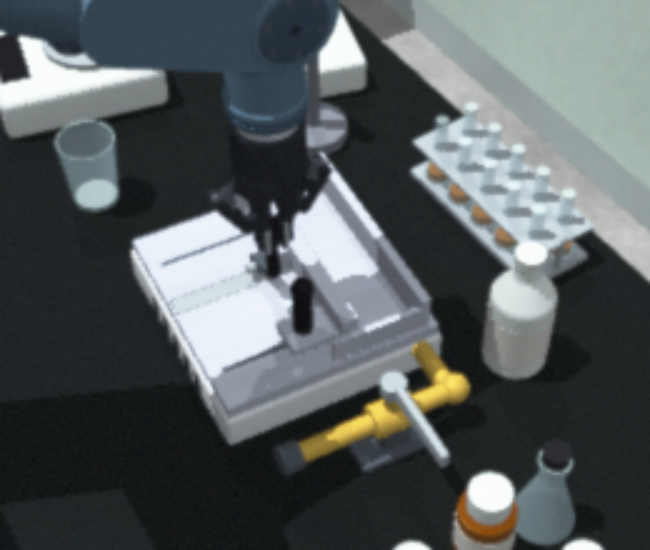

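>>> step_arm(
  series=[
    [-0.03,-0.3,-0.1,0,1],
    [-0.03,-0.3,-0.1,0,1],
    [0,0,0,0,1],
    [0,0,0,0,1],
  ],
)

```text
t: 15.17
tcp_pos: [0.5415, 0.0808, 0.1691]
eef_rot: [-0.002, 0.998, -0.058, 0.002]
wrist_force: [-1.1, 12.3, 3.2]
finger_gap: 0.149
```

>>> step_arm(
  series=[
    [0,0.5,0,0,1.5],
    [0,0,0,0,3],
    [0,0,0,0,3],
    [0,0,3,0,4],
    [0,0,4,0,4],
    [0,0,4,0,5],
    [-0.5,-3,1,0,5],
    [-0.5,-3,0,0,5],
  ],
)

```text
t: 15.83
tcp_pos: [0.5327, 0.0226, 0.2928]
eef_rot: [0.001, 0.998, -0.056, 0.005]
wrist_force: [0.9, -0.5, 0.5]
finger_gap: 0.587
```

>>> step_arm(
  series=[
    [0,-4,0,0,5],
    [0,-4,0,0,5],
    [0,-1,0,0,5],
    [0,0,0,0,5],
    [0,0,0,0,5],
  ],
)

```text
t: 16.25
tcp_pos: [0.5302, -0.0675, 0.2874]
eef_rot: [0.0, 0.998, -0.059, 0.0]
wrist_force: [-1.2, -0.4, 0.5]
finger_gap: 0.593
```

Run:
```python
from pose import *
s=st(); W=cam('wrist'); a=W['pixels']
cv2.imwrite('pics/w11.png',a)
print(finder.landmark_of('wrist','bar_handle')[:2],finder.landmark_of('wrist','lever_grip')[:2])
```

```text
t 16.25 tcp [ 0.5302 -0.0675  0.2874] jaw -6.77 zax [ 0. -0. -1.] F [-1.2 -0.4  0.5] gap 5.06 q [-0.35  0.06  1.67 -0.    1.42 -0.23]
[{'pixel': [99.7, 315.3], 'conf': 0.81}] [{'pixel': [2.4, 315.5], 'conf': 0.83}]
```

View pics/w11.png

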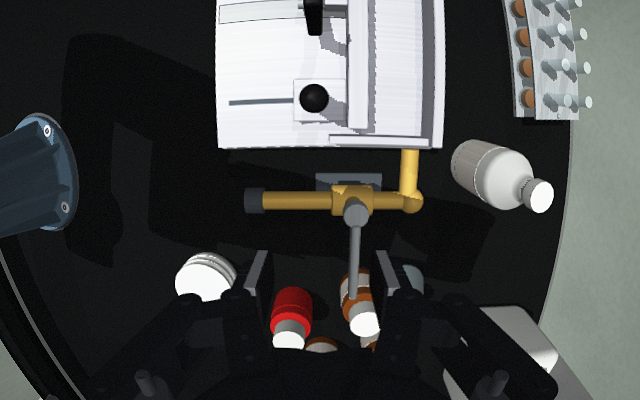

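Run:
```python
from pose import *
W=cam('wrist')
print(onz(W,98,314,.158),onz(W,99.7,315.3,.135),'face',onz(W,128,367,.108),'wall',onz(W,146,433,.112),'cap',onz(W,213,355,.115))
```

```text
[0.53474853 0.01911768 0.158     ] [0.53524743 0.01807808 0.135     ] face [ 0.58194072 -0.01421015  0.108     ] wall [ 0.64809324 -0.03718596  0.112     ] cap [ 0.56190971 -0.09827129  0.115     ]
```

>>> step_arm(
  series=[
    [0.4,4,0,0.005,5],
    [0,4,0,0,5],
    [0,0.5,-3,0,5],
    [0,0,-4,0,5],
    [0,0,-4,0,5],
    [0,0,-3.6,0,5],
    [0,0,0,0,5],
    [0,0,0,0,4],
  ],
)

```text
t: 17.12
tcp_pos: [0.5328, 0.0195, 0.1401]
eef_rot: [-0.0, 0.999, -0.055, -0.002]
wrist_force: [0.5, -0.1, 1.1]
finger_gap: 0.471
```

Run:
```python
from pose import *
s=st(); W=cam('wrist'); a=W['pixels']
cv2.imwrite('pics/w12.png',a)
```

```text
t 17.12 tcp [0.5328 0.0195 0.1401] jaw -6.27 zax [-0.005  0.001 -1.   ] F [ 0.5 -0.1  1.1] gap 4.02 q [-0.19  0.22  1.8  -0.    1.12 -0.08]
```

View pics/w12.png

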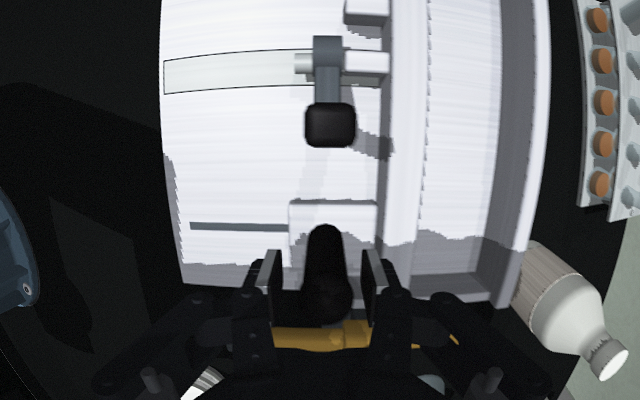

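>>> step_arm(
  series=[
    [0,0,0,0,2],
    [0,0,0,0,2],
    [0,0,0,0,2],
    [0,0,0,0,2],
    [-0.8,0.09,0,0,2],
    [-0.8,0.09,0,0,2],
    [-0.8,0.09,0,0,2],
    [0,0,0,0,2],
  ],
  grip_force=30,
)

```text
t: 17.83
tcp_pos: [0.5115, 0.0211, 0.1445]
eef_rot: [0.0, 0.998, -0.055, 0.003]
wrist_force: [-2.0, 2.8, 9.8]
finger_gap: 0.269
```

>>> step_arm(
  series=[
    [-0.8,0.09,0,0,2],
    [-0.8,0.09,0,0,2],
    [-0.8,0.09,0,0,2],
    [0,0,0,0,2],
  ],
)

```text
t: 18.17
tcp_pos: [0.4876, 0.0239, 0.1445]
eef_rot: [-0.0, 0.998, -0.055, 0.003]
wrist_force: [-2.6, 3.3, 11.0]
finger_gap: 0.273
```

>>> step_arm(
  series=[
    [-0.5,0.06,0,0,2],
    [-0.4,0.04,0,0,2],
    [-0.3,0.03,0,0,2],
    [0,0,0,0,2],
    [0,0,0,0,2],
  ],
)

```text
t: 18.58
tcp_pos: [0.4765, 0.0252, 0.1445]
eef_rot: [-0.0, 0.998, -0.056, 0.003]
wrist_force: [0.5, 4.9, 9.4]
finger_gap: 0.274
```

>>> step_arm(
  series=[
    [-0.4,0.04,0,0,2],
    [-0.3,0.03,0,0,2],
    [0,0,0,0,2],
    [0,0,0,0,2],
  ],
)

```text
t: 18.92
tcp_pos: [0.4751, 0.0254, 0.1447]
eef_rot: [-0.0, 0.998, -0.056, 0.01]
wrist_force: [27.9, 5.0, -15.6]
finger_gap: 0.271
```

Run:
```python
from pose import *
s=st(); W=cam('wrist'); a=W['pixels']
cv2.imwrite('pics/w13.png',a)
```

```text
t 18.92 tcp [0.4751 0.0254 0.1447] jaw -6.45 zax [ 0.02 -0.   -1.  ] F [ 27.9   5.  -15.6] gap 2.32 q [-0.2   0.07  1.96  0.    1.09 -0.09]
```

View pics/w13.png

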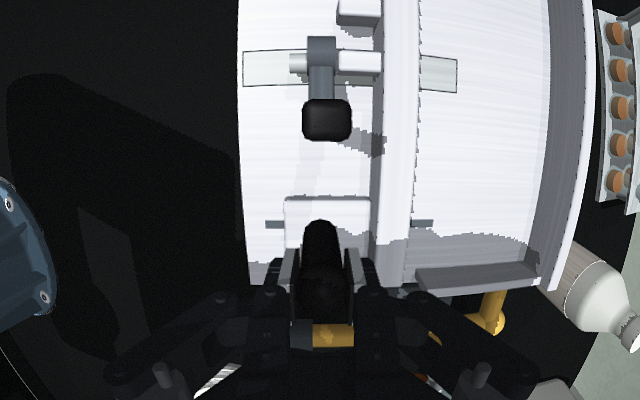

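>>> step_arm(
  series=[
    [0.6,0,0,0,2.2],
    [0,0,0,0,4.5],
    [0,0,0,0,4.5],
    [0,0,0,0,4.5],
    [0,0,4,0,5],
    [0,0,4,0,5],
    [0,0,4,0,6],
    [0,-1,4,0.1,6],
  ],
)

```text
t: 19.63
tcp_pos: [0.4721, 0.0167, 0.3029]
eef_rot: [-0.0, 1.0, -0.005, -0.001]
wrist_force: [1.4, -0.1, -0.5]
finger_gap: 0.705
```

>>> step_arm(
  series=[
    [0.3,-4,0,0.115,6],
    [0.3,-4,0,0.115,6],
    [0.3,-4,0,0.115,6],
    [0.3,-4,0,0.115,6],
    [0.3,-4,0,0.115,6],
    [0.3,-3,0,0.115,6],
    [0.3,-2,0,0.115,6],
    [0,0,0,0,6],
  ],
)

```text
t: 20.3
tcp_pos: [0.4933, -0.231, 0.3008]
eef_rot: [0.0, 0.926, 0.378, -0.001]
wrist_force: [-0.8, 0.4, 0.1]
finger_gap: 0.698
```

Run:
```python
from pose import *
s=st(); W=cam('wrist'); a=W['pixels']
cv2.imwrite('pics/w14.png',a)
S=cam('scene'); cv2.imwrite('pics/sc14.png',S['pixels'])
```

```text
t 20.3 tcp [ 0.4933 -0.231   0.3008] jaw 44.42 zax [-0.001 -0.001 -1.   ] F [-0.8  0.4  0.1] gap 5.96 q [-0.66  0.07  1.62 -0.    1.44 -1.43]
```

View pics/w14.png

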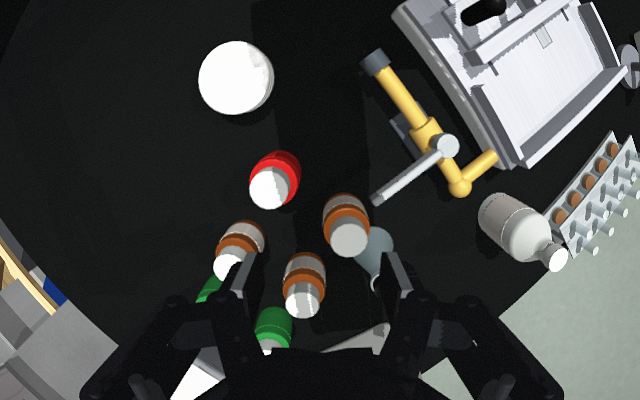

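View pics/sc14.png

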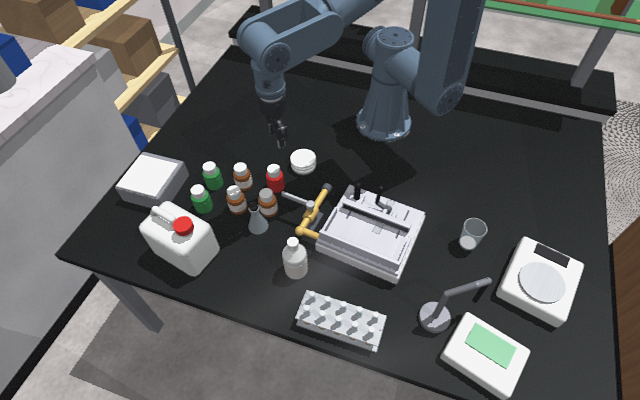

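```bash
cat > caps.py <<'E'
from pose import *
# find white cap blobs; fit ellipse centre
def caps(W,guesses):
    hsv=cv2.cvtColor(W['pixels'],cv2.COLOR_BGR2HSV)
    for n,x,y in guesses:
        r,c=proj(W,(x,y,.101)); print(n,'pred',round(r,1),round(c,1))
        p0=None
        r=int(r);c=int(c);R=30
        a=W['pixels'][max(0,r-R):r+R,max(0,c-R):c+R]
        cv2.imwrite(f'pics/cap_{n}.png',cv2.resize(a,None,fx=8,fy=8,interpolation=cv2.INTER_CUBIC)); print(max(0,r-R),max(0,c-R))
E
python3 - <<'E'
from caps import *
W=cam('wrist'); caps(W,[('C',.5627,-.2625),('B',.586,-.365),('A',.4863,-.39)])
import numpy as np
ims=[cv2.resize(cv2.imread(f'pics/cap_{n}.png'),(400,400)) for n in 'CB']
cv2.imwrite('pics/capCB.png',np.hstack(ims))
E
```

```text
C pred 241.3 343.5
211 313
B pred 303.9 298.7
273 268
A pred 267.9 226.4
237 196
```

View pics/capCB.png

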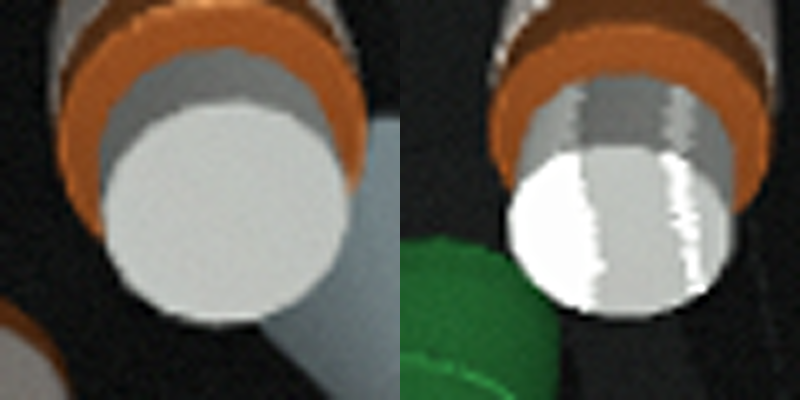

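Run:
```python
from pose import *
W=cam('wrist'); print(onz(W,242.4,346.5,.101),onz(W,307.2,300.6,.101)); st()
S=cam('scene')
for p in [(.566,-.263),(.586,-.369)]: print(proj(S,(*p,.101)))
```

```text
[ 0.5664906  -0.26022016  0.101     ] [ 0.59179115 -0.36647484  0.101     ]
t 20.5 tcp [ 0.4937 -0.2262  0.3012] jaw 44.25 zax [-0.001  0.001 -1.   ] F [0.  0.1 0. ] gap 6.01 q [-0.65  0.07  1.63  0.    1.45 -1.42]
(np.float64(193.13095454964642), np.float64(264.8482970835057))
(np.float64(189.370244210625), np.float64(233.11903215621143))
```

Run:
```python
from caps import *
W=cam('wrist'); caps(W,[('C',.5645,-.261),('B',.588,-.366),('A',.4863,-.39)])
for n,(x,y) in dict(C=(.5645,-.261),B=(.588,-.366),A=(.4863,-.39)).items():
    r,c=map(int,proj(W,(x,y,.101))); r0,c0=r-24,c-24
    a=W['pixels'][r0:r+24,c0:c+24]; hsv=cv2.cvtColor(a,cv2.COLOR_BGR2HSV)
    m=((hsv[...,1]<45)&(hsv[...,2]>165)).astype(np.uint8); m=cv2.morphologyEx(m,cv2.MORPH_OPEN,np.ones((3,3)))
    cs,_=cv2.findContours(m,cv2.RETR_EXTERNAL,cv2.CHAIN_APPROX_NONE); k=max(cs,key=cv2.contourArea); e=cv2.fitEllipse(cv2.convexHull(k))
    print(n,e,onz(W,r0+e[0][1],c0+e[0][0],.101).round(4))
st()
ims=[cv2.resize(cv2.imread(f'pics/cap_{n}.png'),(260,260)) for n in 'CBA']
cv2.imwrite('pics/capCBA.png',np.hstack(ims))
```

```text
C pred 241.7 344.1
211 314
B pred 305.1 297.9
275 267
A pred 267.7 225.2
237 195
C ((24.779054641723633, 25.776817321777344), (31.795642852783203, 35.987613677978516), 81.70732879638672) [ 0.5661 -0.2614  0.101 ]
B ((25.66281509399414, 25.791345596313477), (25.86454200744629, 32.7777099609375), 97.86963653564453) [ 0.5906 -0.3673  0.101 ]
A ((22.89732551574707, 26.110685348510742), (26.38511085510254, 27.521554946899414), 59.876502990722656) [ 0.4864 -0.393   0.101 ]
t 20.6 tcp [ 0.494  -0.2259  0.3015] jaw 44.35 zax [-0.  0. -1.] F [-0.1 -0.7 -0.1] gap 5.99 q [-0.65  0.07  1.63  0.    1.45 -1.42]
```

View pics/capCBA.png

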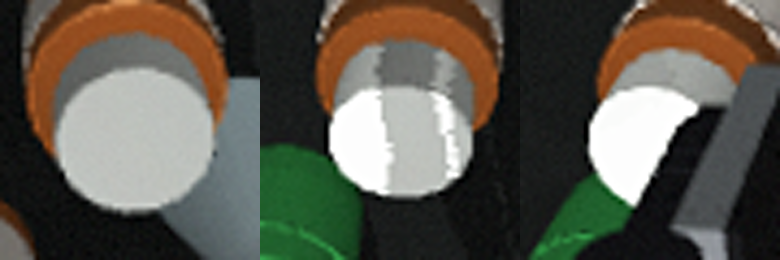

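>>> step_arm(
  series=[
    [3.5,-1.8,0,0,6],
    [3.6,-1.8,0,0,6],
    [0,0,-4,0,6],
    [0,0,-4,0,6],
    [0,0,-4,0,6],
    [0,0,-1.5,0,6],
    [0,0,0,0,6],
    [0,0,0,0,6],
  ],
)

```text
t: 21.27
tcp_pos: [0.5649, -0.262, 0.166]
eef_rot: [-0.001, 0.926, 0.378, -0.0]
wrist_force: [-0.3, -1.1, -0.3]
finger_gap: 0.704
```

Run:
```python
from caps import *
st()
W=cam('wrist'); cv2.imwrite('pics/w15.png',W['pixels'])
```

```text
t 21.27 tcp [ 0.5649 -0.262   0.166 ] jaw 44.38 zax [-0.001  0.001 -1.   ] F [-0.3 -1.1 -0.3] gap 6.01 q [-0.62  0.37  1.55  0.    1.22 -1.4 ]
```

View pics/w15.png

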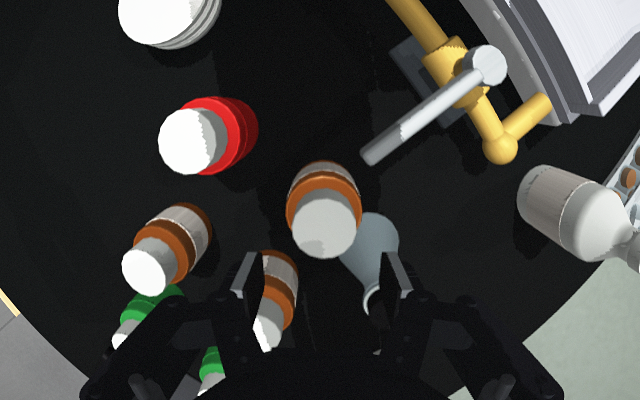

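```bash
cat > cap2.py <<'E'
from pose import *
def cap(W,x,y,R=30,z=.101,save=None):
    r,c=map(int,proj(W,(x,y,z))); r0,c0=max(0,r-R),max(0,c-R)
    a=W['pixels'][r0:r+R,c0:c+R]; hsv=cv2.cvtColor(a,cv2.COLOR_BGR2HSV)
    m=((hsv[...,1]<45)&(hsv[...,2]>165)).astype(np.uint8); m=cv2.morphologyEx(m,cv2.MORPH_OPEN,np.ones((3,3)))
    cs,_=cv2.findContours(m,cv2.RETR_EXTERNAL,cv2.CHAIN_APPROX_NONE); k=max(cs,key=cv2.contourArea); e=cv2.fitEllipse(cv2.convexHull(k))
    p=onz(W,r0+e[0][1],c0+e[0][0],z)
    print('pix',round(r0+e[0][1],1),round(c0+e[0][0],1),'axes',np.round(e[1],1),'pos',p.round(4)); return p
E
python3 - <<'E'
from cap2 import *
W=cam('wrist'); st()
cap(W,.565,-.262,36); cap(W,.486,-.391)
E
```

```text
t 21.37 tcp [ 0.5664 -0.2635  0.169 ] jaw 44.36 zax [ 0.003 -0.002 -1.   ] F [-0.6 -0.  -0.2] gap 5.99 q [-0.63  0.37  1.55  0.    1.22 -1.4 ]
pix 224.3 323.7 axes [58.3 63.3] pos [ 0.566  -0.2613  0.101 ]
pix 264.3 146.1 axes [45.6 57.2] pos [ 0.4905 -0.3866  0.101 ]
```

>>> step_arm(
  series=[
    [0,0.15,-3,0,6],
    [0,0,-3,0,6],
    [0,0,-1.6,0,6],
    [0,0,0,0,6],
    [0,0,0,0,3],
    [0,0,0,0,3],
    [0,0,0,0,3],
    [0,0,0,0,3],
  ],
  grip_force=40,
)

```text
t: 22.03
tcp_pos: [0.5665, -0.2627, 0.093]
eef_rot: [0.002, 0.926, 0.377, 0.001]
wrist_force: [0.9, 0.6, 4.7]
finger_gap: 0.504
```

Run:
```python
from cap2 import *
st(); W=cam('wrist'); cv2.imwrite('pics/w16.png',W['pixels'])
```

```text
t 22.03 tcp [ 0.5665 -0.2627  0.093 ] jaw 44.34 zax [ 0.004 -0.003 -1.   ] F [0.9 0.6 4.7] gap 4.3 q [-0.62  0.46  1.59  0.    1.09 -1.4 ]
```

View pics/w16.png

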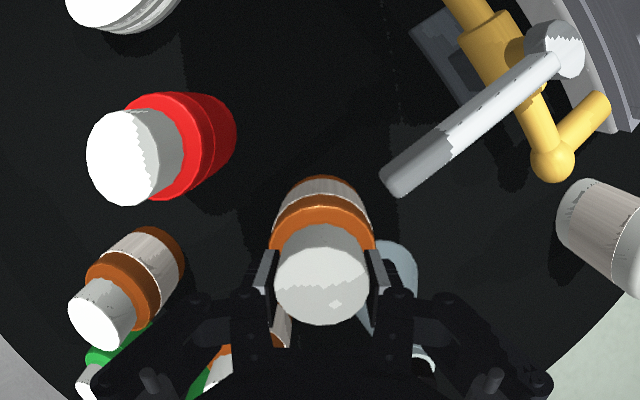

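>>> step_arm(
  series=[
    [0,0,2,0,3],
    [0,0,3,0,3],
    [0,0,4,0,3],
    [0,0,4,0,3],
    [0,0,4,0,3],
    [0,0,4,0,3],
    [0,0,2,0,3],
    [0,0,0,0,3],
  ],
)

```text
t: 22.75
tcp_pos: [0.5671, -0.2631, 0.3281]
eef_rot: [0.005, 0.926, 0.377, 0.003]
wrist_force: [-0.0, 0.3, -1.7]
finger_gap: 0.503
```

>>> step_arm(
  series=[
    [0.6,2,0,0,3],
    [0.6,3.6,0,0,3],
    [0.6,3.9,0,0,3],
    [0.6,3.9,0,0,3],
    [0.6,3.9,0,0,3],
    [0.6,3.9,0,0,3],
    [0.6,3.9,0,0,3],
    [0.6,3.9,0,0,3],
  ],
)

```text
t: 23.42
tcp_pos: [0.6121, 0.0302, 0.3184]
eef_rot: [-0.001, 0.926, 0.377, -0.001]
wrist_force: [0.4, -0.7, -0.8]
finger_gap: 0.502
```

>>> step_arm(
  series=[
    [0.6,3.9,0,0,3],
    [0.6,3.9,0,0,3],
    [0.6,3.3,0,0,3],
    [0.6,2.8,0,0,3],
    [0,0,0,0,3],
    [0,0,0,0,3],
    [0,0,0,0,3],
  ],
)

```text
t: 24.0
tcp_pos: [0.6364, 0.1669, 0.3186]
eef_rot: [-0.0, 0.926, 0.377, -0.001]
wrist_force: [0.2, -0.4, -3.3]
finger_gap: 0.5
```

Run:
```python
from cap2 import *
st(); W=cam('wrist'); cv2.imwrite('pics/w17.png',W['pixels'])
```

```text
t 24.0 tcp [0.6364 0.1669 0.3186] jaw 44.35 zax [-0.003 -0.001 -1.   ] F [ 0.2 -0.4 -3.3] gap 4.27 q [ 0.08  0.32  1.3  -0.    1.52 -0.7 ]
```

View pics/w17.png

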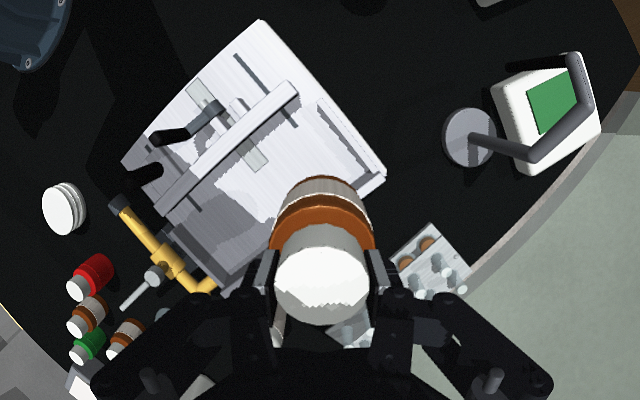

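>>> step_arm(
  series=[
    [0,0.1,-4,0,3],
    [0,0,-4,0,3],
    [0,0,-4,0,3],
    [0,0,-2,0,3],
    [0,0,-0.6,0,3],
    [0,0,-0.6,0,3],
    [0,0,0,0,3],
    [0,0,0,0,3],
  ],
)

```text
t: 24.72
tcp_pos: [0.6384, 0.1678, 0.1706]
eef_rot: [0.001, 0.926, 0.377, 0.002]
wrist_force: [-0.4, 0.0, -3.0]
finger_gap: 0.499
```

Run:
```python
from cap2 import *
st(); W=cam('wrist'); cv2.imwrite('pics/w18.png',W['pixels'])
```

```text
t 24.72 tcp [0.6384 0.1678 0.1706] jaw 44.29 zax [ 0.003  0.    -1.   ] F [-0.4  0.  -3. ] gap 4.26 q [ 0.08  0.44  1.45 -0.    1.25 -0.7 ]
```

View pics/w18.png

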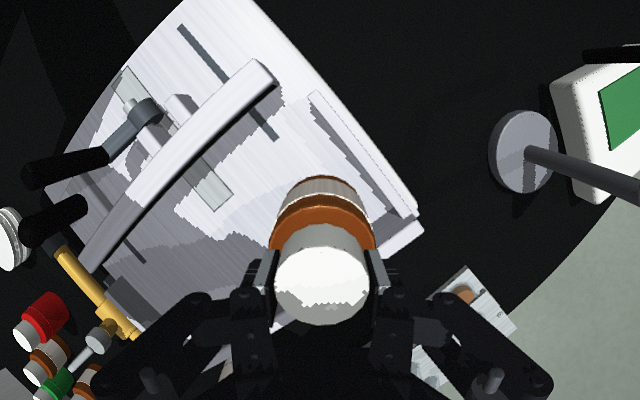

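>>> step_arm(
  series=[
    [-0.1,0,-0.4,0,3],
    [0,0,-0.3,0,3],
    [0,0,-0.1,0,3],
    [0,0,0,0,3],
  ],
)

```text
t: 25.1
tcp_pos: [0.6371, 0.1685, 0.163]
eef_rot: [0.001, 0.926, 0.377, 0.002]
wrist_force: [-1.5, -0.8, 5.8]
finger_gap: 0.499
```

>>> step_arm(
  series=[
    [0,0,0,0,4.6],
    [0,0,0,0,5.2],
    [0,0,0,0,6],
    [0,0,0,0,6],
    [0,0,2,0,6],
    [0,0,4,0,6],
    [0,0,4,0,6],
    [0,0,4,0,6],
  ],
)

```text
t: 25.77
tcp_pos: [0.6355, 0.1682, 0.3012]
eef_rot: [-0.0, 0.926, 0.377, -0.001]
wrist_force: [1.0, 1.1, 0.3]
finger_gap: 0.705
```

Run:
```python
from cap2 import *
st(); W=cam('wrist'); cv2.imwrite('pics/w19.png',W['pixels'])
cap(W,.637,.1685,40,z=.171)
```

```text
t 25.77 tcp [0.6355 0.1682 0.3012] jaw 44.33 zax [-0.002 -0.    -1.   ] F [1.  1.1 0.3] gap 6.02 q [ 0.08  0.33  1.32 -0.    1.49 -0.7 ]
pix 198.0 304.2 axes [ 74.1 115.3] pos [0.6245 0.1577 0.171 ]
```

View pics/w19.png

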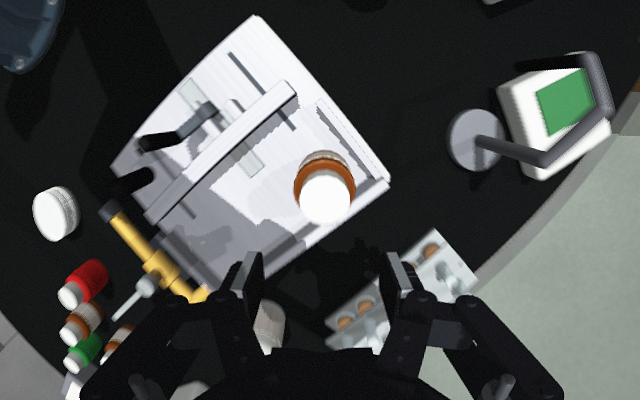

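>>> step_arm(
  series=[
    [-0.3,-2,1,0,6],
    [-0.3,-3.6,1,0,6],
    [-0.3,-4,0,0,6],
    [-0.3,-4,0,0,6],
    [-0.3,-4,0,0,6],
    [-0.3,-4,0,0,6],
    [-0.3,-4,0,0,6],
    [-0.3,-4,0,0,6],
  ],
)

```text
t: 26.48
tcp_pos: [0.6115, -0.1296, 0.3202]
eef_rot: [0.0, 0.926, 0.377, 0.0]
wrist_force: [1.4, 0.0, -0.1]
finger_gap: 0.704
```

>>> step_arm(
  series=[
    [-0.4,-4,0,0,6],
    [-0.4,-4,0,0,6],
    [-0.4,-4,0,0,6],
    [-0.4,-4,0,0,6],
    [-0.4,-4,0,0,6],
    [0,-3,0,0,6],
    [0,0,0,0,6],
    [0,0,0,0,6],
  ],
)

```text
t: 27.15
tcp_pos: [0.5912, -0.3596, 0.3192]
eef_rot: [-0.001, 0.927, 0.376, -0.0]
wrist_force: [-0.3, -0.3, 0.6]
finger_gap: 0.704
```

Run:
```python
from cap2 import *
st(); W=cam('wrist'); cv2.imwrite('pics/w20.png',W['pixels'])
cap(W,.589,-.366,26);cap(W,.488,-.39,26)
```

```text
t 27.15 tcp [ 0.5912 -0.3596  0.3192] jaw 44.15 zax [-0.001  0.001 -1.   ] F [-0.3 -0.3  0.6] gap 6.01 q [-0.72  0.4   1.2   0.    1.55 -1.49]
pix 180.0 317.2 axes [36.6 37.3] pos [ 0.5914 -0.3669  0.101 ]
pix 136.0 238.5 axes [36.9 40.5] pos [ 0.4915 -0.3916  0.101 ]
```

View pics/w20.png

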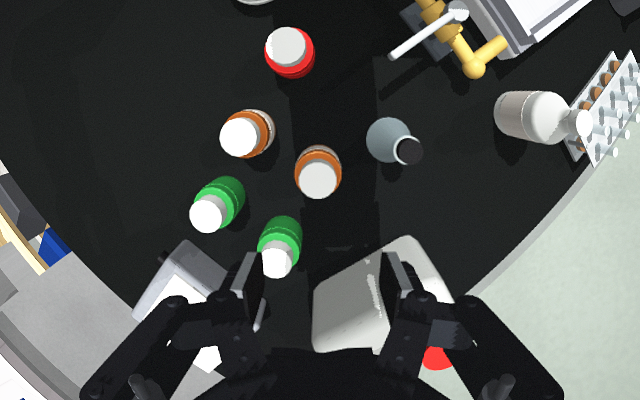

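Run:
```python
from cap2 import *
S=cam('scene');D=cam('side');W=cam('wrist')
for p in [(231,145),(272,200),(250,217)]: print(onz(S,*p,0))
for p in [(265,457),(315,500)]: print(onz(D,*p,0))
for p in [(345,315),(290,318),(240,410)]: print(onz(W,*p,.15),onz(W,*p,.2))
```

```text
[ 0.77838854 -0.62225253  0.        ]
[ 0.8533059  -0.37001793  0.        ]
[ 0.76454125 -0.35757363  0.        ]
[ 0.76954202 -0.35419371  0.        ]
[ 0.75694763 -0.51330247  0.        ]
[ 0.73272077 -0.51169693  0.15      ] [ 0.69948227 -0.47586825  0.2       ]
[ 0.67427797 -0.44587955  0.15      ] [ 0.65096288 -0.42122646  0.2       ]
[ 0.70187116 -0.33221922  0.15      ] [ 0.67387082 -0.32686531  0.2       ]
```

>>> step_arm(
  series=[
    [0,-0.7,-3,0,6],
    [0,0,-4,0,6],
    [0,0,-4,0,6],
    [0,0,-4,0,6],
    [0,0,-3,0,6],
    [0,0,-2.5,0,6],
    [0,0,-2,0,6],
    [0,0,0,0,6],
  ],
)

```text
t: 28.02
tcp_pos: [0.5899, -0.3609, 0.0899]
eef_rot: [-0.004, 0.926, 0.378, -0.002]
wrist_force: [-0.4, 1.4, -1.5]
finger_gap: 0.699
```

Run:
```python
from cap2 import *
st(); W=cam('wrist'); cv2.imwrite('pics/w21.png',W['pixels'])
```

```text
t 28.02 tcp [ 0.5899 -0.3609  0.0899] jaw 44.44 zax [-0.007  0.006 -1.   ] F [-0.4  1.4 -1.5] gap 5.97 q [-0.72  0.6   1.38  0.    1.17 -1.5 ]
```

View pics/w21.png

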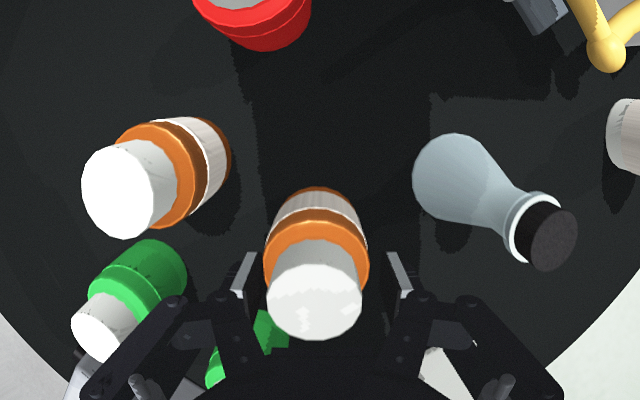

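>>> step_arm(
  series=[
    [0.2,-0.25,0,0,6],
    [0,0,0,0,6],
    [0,0,0,0,3],
    [0,0,0,0,3],
    [0,0,0,0,3],
    [0,0,0,0,3],
    [0,0,0,0,3],
  ],
)

```text
t: 28.65
tcp_pos: [0.5952, -0.3684, 0.0981]
eef_rot: [0.002, 0.926, 0.377, 0.001]
wrist_force: [-0.6, 0.4, 6.5]
finger_gap: 0.496
```

Run:
```python
from cap2 import *
st(); W=cam('wrist'); cv2.imwrite('pics/w22.png',W['pixels'][150:400,200:450])
```

```text
t 28.65 tcp [ 0.5952 -0.3684  0.0981] jaw 44.32 zax [ 0.003 -0.003 -1.   ] F [-0.6  0.4  6.5] gap 4.24 q [-0.72  0.6   1.37  0.    1.17 -1.5 ]
```

View pics/w22.png

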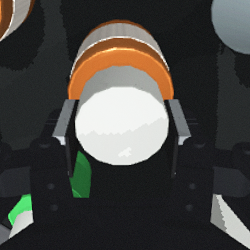

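>>> step_arm(
  series=[
    [0,0,2,0,3],
    [0,0,3,0,3],
    [0,0,4,0,3],
    [0,0,4,0,3],
    [0,0,4,0,3],
    [0,0,4,0,3],
    [0,0,2,0,3],
    [0,0,0,0,3],
  ],
)

```text
t: 29.37
tcp_pos: [0.5957, -0.3687, 0.3336]
eef_rot: [0.005, 0.926, 0.377, 0.003]
wrist_force: [0.5, -0.8, -1.9]
finger_gap: 0.498
```

>>> step_arm(
  series=[
    [0.3,2,0,0,3],
    [0.3,3.6,0,0,3],
    [0.3,4,0,0,3],
    [0.3,4,0,0,3],
    [0.3,4,0,0,3],
    [0.3,4,0,0,3],
    [0.3,4,0,0,3],
    [0.3,4,0,0,3],
  ],
)

```text
t: 30.03
tcp_pos: [0.6169, -0.0691, 0.3231]
eef_rot: [-0.001, 0.926, 0.377, -0.001]
wrist_force: [0.6, 0.4, -2.0]
finger_gap: 0.504
```

>>> step_arm(
  series=[
    [0.3,4,0,0,3],
    [0.3,4,0,0,3],
    [0.3,4,0,0,3],
    [0.3,3,0,0,3],
    [0,1.4,0,0,3],
    [0,0,0,0,3],
    [0,0,0,0,3],
    [0,0,0,0,3],
  ],
)

```text
t: 30.7
tcp_pos: [0.6297, 0.0916, 0.3242]
eef_rot: [-0.0, 0.926, 0.377, -0.001]
wrist_force: [-0.5, -1.0, -3.1]
finger_gap: 0.495
```

Run:
```python
from cap2 import *
st(); W=cam('wrist'); cv2.imwrite('pics/w23.png',W['pixels'])
```

```text
t 30.7 tcp [0.6297 0.0916 0.3242] jaw 44.29 zax [-0.002 -0.001 -1.   ] F [-0.5 -1.  -3.1] gap 4.23 q [-0.04  0.27  1.35 -0.    1.52 -0.81]
```

View pics/w23.png

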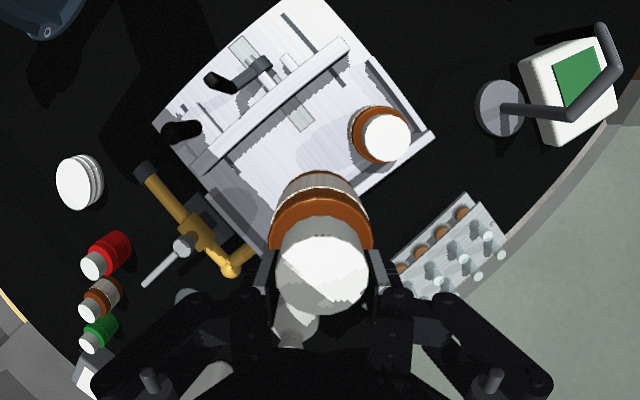

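Run:
```python
from cap2 import *
W=cam('wrist'); p=cap(W,.637,.1685,26,z=.171)
d=p[:2]-[.5578,.1016]; print(.9936*d[0]-.1132*d[1], .1132*d[0]+.9936*d[1]); st()
```

```text
pix 138.6 388.9 axes [45.8 51.7] pos [0.6388 0.1692 0.171 ]
0.07287052897291155 0.07638503817536507
t 30.8 tcp [0.63   0.0911 0.3249] jaw 44.22 zax [-0.001 -0.    -1.   ] F [ 0.5 -0.7 -3.2] gap 4.28 q [-0.04  0.27  1.35 -0.    1.52 -0.81]
```

>>> step_arm(
  series=[
    [0,0.1,-4,0,3],
    [0,0,-4,0,3],
    [0,0,-4,0,3],
    [0,0,-2,0,3],
    [0,0,-0.6,0,3],
    [0,0,-0.5,0,3],
    [0,0,-0.3,0,3],
    [0,0,0,0,3],
  ],
)

```text
t: 31.47
tcp_pos: [0.6312, 0.0932, 0.173]
eef_rot: [0.001, 0.926, 0.377, 0.001]
wrist_force: [0.0, 0.4, -3.3]
finger_gap: 0.499
```

>>> step_arm(
  series=[
    [0,0,-0.2,0,3],
    [0,0,0,0,3],
    [0,0,0,0,3],
  ],
)

```text
t: 31.72
tcp_pos: [0.6307, 0.0938, 0.1707]
eef_rot: [0.0, 0.926, 0.377, 0.001]
wrist_force: [-0.3, 0.7, -3.0]
finger_gap: 0.5
```

>>> step_arm(
  series=[
    [0,0,-0.2,0,3],
    [0,0,-0.1,0,3],
    [0,0,0,0,3],
    [0,0,0,0,3],
  ],
)

```text
t: 32.05
tcp_pos: [0.6308, 0.0937, 0.1681]
eef_rot: [0.001, 0.926, 0.377, 0.001]
wrist_force: [-2.4, -1.9, 5.6]
finger_gap: 0.5
```

Contact. Release, rise, and go to the last jar near (0.4905,-0.391).

>>> step_arm(
  series=[
    [0,0,0,0,4.6],
    [0,0,0,0,5.2],
    [0,0,0,0,6],
    [0,0,0,0,6],
    [0,0,2,0,6],
    [0,0,4,0,6],
    [0,0,4,0,6],
    [0,0,4,0,6],
  ],
)

```text
t: 32.72
tcp_pos: [0.6295, 0.0938, 0.3073]
eef_rot: [-0.0, 0.926, 0.377, -0.001]
wrist_force: [1.4, 0.6, 0.6]
finger_gap: 0.701
```

>>> step_arm(
  series=[
    [-1,-2,1,0,6],
    [-1,-3.5,0,0,6],
    [-1,-3.9,0,0,6],
    [-1,-3.9,0,0,6],
    [-1,-3.9,0,0,6],
    [-1,-3.9,0,0,6],
    [-1,-3.9,0,0,6],
    [-1,-3.9,0,0,6],
  ],
)

```text
t: 33.38
tcp_pos: [0.5492, -0.1969, 0.3165]
eef_rot: [0.0, 0.926, 0.377, 0.0]
wrist_force: [0.4, -0.6, 0.1]
finger_gap: 0.704
```

>>> step_arm(
  series=[
    [-1,-3.9,0,0,6],
    [-1,-3.9,0,0,6],
    [-1,-3.9,0,0,6],
    [-1.2,-3.6,0,0,6],
    [-1.2,-2,0,0,6],
    [0,0,0,0,6],
    [0,0,0,0,6],
    [0,0,0,0,6],
  ],
)

```text
t: 34.05
tcp_pos: [0.4962, -0.3677, 0.3162]
eef_rot: [-0.0, 0.926, 0.377, 0.0]
wrist_force: [-0.3, 0.2, 0.3]
finger_gap: 0.703
```

Run:
```python
from cap2 import *
st(); W=cam('wrist'); cv2.imwrite('pics/w24.png',W['pixels'])
cap(W,.4905,-.391,26); S=cam('scene'); cv2.imwrite('pics/sc24.png',cv2.resize(S['pixels'][130:310,150:470],None,fx=2.4,fy=2.4))
```

```text
t 34.05 tcp [ 0.4962 -0.3677  0.3162] jaw 44.33 zax [ 0.     0.001 -1.   ] F [-0.3  0.2  0.3] gap 6.0 q [-0.83  0.23  1.42  0.    1.5  -1.6 ]
pix 186.5 302.4 axes [37.3 40.5] pos [ 0.4895 -0.3917  0.101 ]
```

View pics/w24.png

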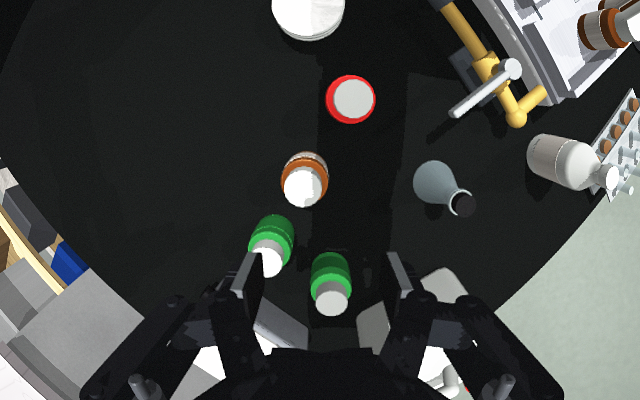

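View pics/sc24.png

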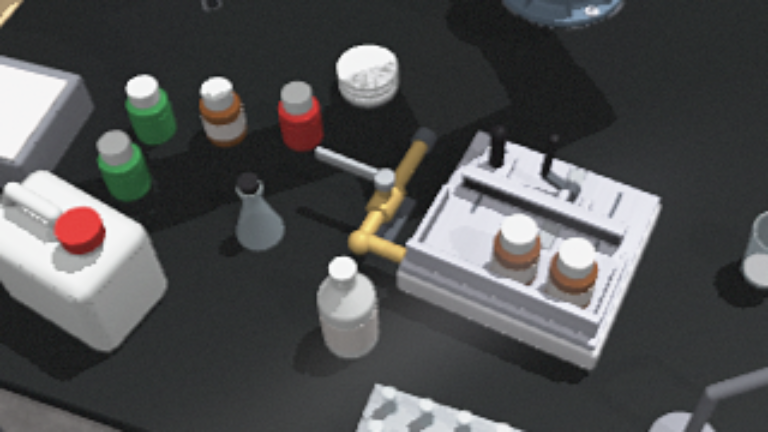

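>>> step_arm(
  series=[
    [-0.6,-2.35,-2,0,6],
    [0,0,-4,0,6],
    [0,0,-4,0,6],
    [0,0,-4,0,6],
    [0,0,-3,0,6],
    [0,0,-1,0,6],
    [0,0,0,0,6],
    [0,0,0,0,6],
  ],
)

```text
t: 34.82
tcp_pos: [0.491, -0.3915, 0.1376]
eef_rot: [0.0, 0.926, 0.378, 0.0]
wrist_force: [0.9, -0.5, 0.9]
finger_gap: 0.707
```

Run:
```python
from cap2 import *
W=cam('wrist'); cv2.imwrite('pics/w25.png',W['pixels']); st()
cap(W,.4905,-.391,34)
```

```text
t 34.87 tcp [ 0.4915 -0.3924  0.139 ] jaw 44.39 zax [ 0.002 -0.003 -1.   ] F [ 0.2 -0.3  0.4] gap 6.02 q [-0.86  0.41  1.56  0.    1.17 -1.64]
pix 244.4 321.1 axes [70.3 76.9] pos [ 0.4899 -0.3911  0.101 ]
```

View pics/w25.png

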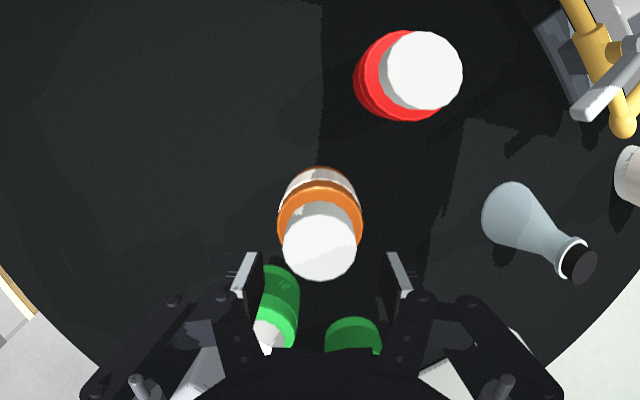

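Aligned. Descend to about z 0.095 and grip.

>>> step_arm(
  series=[
    [-0.1,0.1,-2,0,6],
    [0,0,-2.3,0,6],
    [0,0,0,0,6],
    [0,0,0,0,6],
    [0,0,0,0,3],
    [0,0,0,0,3],
    [0,0,0,0,3],
    [0,0,0,0,3],
  ],
)

```text
t: 35.53
tcp_pos: [0.4903, -0.3923, 0.0964]
eef_rot: [0.002, 0.926, 0.377, 0.001]
wrist_force: [-1.3, 0.0, 7.3]
finger_gap: 0.5
```

Run:
```python
from cap2 import *
st(); W=cam('wrist'); cv2.imwrite('pics/w26.png',W['pixels'][150:400,200:450])
```

```text
t 35.53 tcp [ 0.4903 -0.3923  0.0964] jaw 44.33 zax [ 0.003 -0.004 -1.   ] F [-1.3  0.   7.3] gap 4.27 q [-0.86  0.46  1.58 -0.    1.1  -1.64]
```

View pics/w26.png

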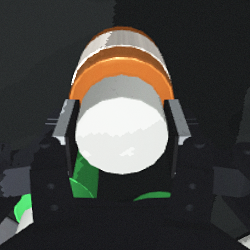

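>>> step_arm(
  series=[
    [0,0,2,0,3],
    [0,0,3,0,3],
    [0,0,4,0,3],
    [0,0,4,0,3],
    [0,0,4,0,3],
    [0,0,4,0,3],
    [0,0,2,0,3],
    [0,0,0,0,3],
  ],
)

```text
t: 36.25
tcp_pos: [0.4908, -0.3926, 0.3319]
eef_rot: [0.006, 0.926, 0.377, 0.002]
wrist_force: [0.4, 0.4, -1.0]
finger_gap: 0.501
```

>>> step_arm(
  series=[
    [1,2,0,0,3],
    [1.2,3.6,0,0,3],
    [1.2,3.9,0,0,3],
    [1.2,3.9,0,0,3],
    [1.2,3.9,0,0,3],
    [1.2,3.9,0,0,3],
    [1.2,3.9,0,0,3],
    [1.2,3.9,0,0,3],
  ],
)

```text
t: 36.92
tcp_pos: [0.5827, -0.0986, 0.3226]
eef_rot: [-0.0, 0.926, 0.377, -0.0]
wrist_force: [0.9, -1.0, -1.8]
finger_gap: 0.493
```

>>> step_arm(
  series=[
    [1.2,3.9,0,0,3],
    [1.2,3.9,0,0,3],
    [1.2,3,0,0,3],
    [0,1.3,0,0,3],
    [0,0,0,0,3],
    [0,0,0,0,3],
    [0,0,0,0,3],
  ],
)

```text
t: 37.5
tcp_pos: [0.6186, 0.0192, 0.3228]
eef_rot: [0.0, 0.926, 0.377, -0.001]
wrist_force: [-0.4, -0.2, -1.5]
finger_gap: 0.502
```

Run:
```python
from cap2 import *
W=cam('wrist'); cv2.imwrite('pics/w27.png',W['pixels']); st()
for q in [(.638,.169),(.627,.0937)]:
    p=cap(W,*q,26,z=.171); d=p[:2]-[.5578,.1016]; print(.9936*d[0]-.1132*d[1], .1132*d[0]+.9936*d[1])
```

```text
t 37.55 tcp [0.6186 0.0188 0.3231] jaw 44.24 zax [-0.001 -0.    -1.   ] F [-1.2 -1.3 -2.8] gap 4.26 q [-0.16  0.23  1.4  -0.    1.51 -0.93]
pix 95.2 451.8 axes [44.6 52.4] pos [0.6393 0.1704 0.171 ]
0.07319483244055705 0.07755489350109895
pix 142.4 387.8 axes [45.9 53.5] pos [0.629  0.0941 0.171 ]
0.07160505181197002 0.0005622874531004459
```

View pics/w27.png

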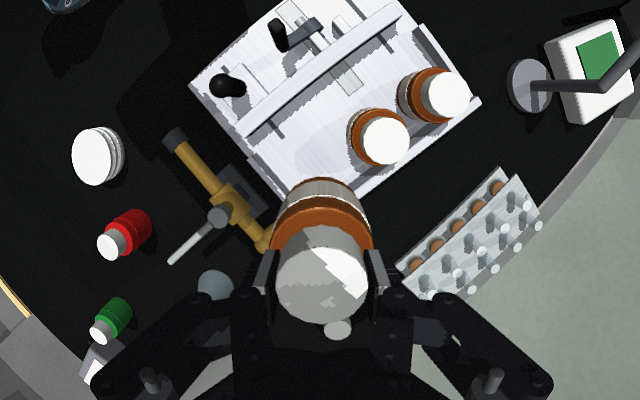

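>>> step_arm(
  series=[
    [0.1,0,-4,0,3],
    [0,0,-4,0,3],
    [0,0,-4,0,3],
    [0,0,-2,0,3],
    [0,0,-0.6,0,3],
    [0,0,-0.5,0,3],
    [0,0,-0.2,0,3],
    [0,0,0,0,3],
  ],
)

```text
t: 38.22
tcp_pos: [0.6212, 0.0195, 0.1722]
eef_rot: [0.001, 0.926, 0.377, 0.001]
wrist_force: [-0.4, 0.2, -1.2]
finger_gap: 0.501
```

>>> step_arm(
  series=[
    [0,0,-0.2,0,3],
    [0,0,-0.1,0,3],
    [0,0,0,0,3],
    [0,0,0,0,3],
  ],
)

```text
t: 38.55
tcp_pos: [0.6203, 0.0203, 0.1681]
eef_rot: [0.0, 0.926, 0.377, 0.0]
wrist_force: [0.5, 0.3, -1.6]
finger_gap: 0.495
```

>>> step_arm(
  series=[
    [0,0,-0.2,0,3],
    [0,0,-0.1,0,3],
    [0,0,0,0,3],
    [0,0,0,0,3],
  ],
)

```text
t: 38.88
tcp_pos: [0.6207, 0.0202, 0.1665]
eef_rot: [0.001, 0.926, 0.377, 0.001]
wrist_force: [-2.9, 0.3, 8.5]
finger_gap: 0.499
```

>>> step_arm(
  series=[
    [0,0,0,0,4.6],
    [0,0,0,0,5.2],
    [0,0,0,0,6],
    [0,0,0,0,6],
    [0,0,2,0,6],
    [0,0,4,0,6],
    [0,0,4,0,6],
    [0,0,3,0,6],
  ],
)

```text
t: 39.55
tcp_pos: [0.6205, 0.0202, 0.2974]
eef_rot: [0.001, 0.926, 0.377, 0.001]
wrist_force: [0.1, 0.4, -0.2]
finger_gap: 0.701
```

>>> step_arm(
  series=[
    [-2,-1,0,-0.111,5],
    [-2,-1,0,-0.111,5],
    [-2,-1,0,-0.111,5],
    [-2,-1,0,-0.111,5],
    [-2,-1,0,-0.111,5],
    [-2,-1,0,-0.111,5],
    [-2,0,0,-0.111,5],
    [0,0,0,-0.111,5],
  ],
)

```text
t: 40.22
tcp_pos: [0.4774, -0.0399, 0.2941]
eef_rot: [-0.0, 0.998, -0.06, -0.001]
wrist_force: [-0.5, 0.6, -0.2]
finger_gap: 0.586
```

>>> step_arm(
  series=[
    [0,0,0,0,5],
    [0,0,0,0,5],
    [0,0,0,0,5],
  ],
)

```text
t: 40.47
tcp_pos: [0.4804, -0.0398, 0.2945]
eef_rot: [0.0, 0.998, -0.055, 0.0]
wrist_force: [0.0, 0.1, 0.1]
finger_gap: 0.587
```

Run:
```python
from cap2 import *
W=cam('wrist'); cv2.imwrite('pics/w28.png',W['pixels']); st()
for q in [(.638,.169),(.629,.0937),(.620,.02)]:
    p=cap(W,*q,26,z=.171); d=p[:2]-[.5578,.1016]; print(.9936*d[0]-.1132*d[1], .1132*d[0]+.9936*d[1])
print(finder.landmark_of('wrist','bar_handle')[:2])
```

```text
t 40.52 tcp [ 0.4804 -0.0397  0.2944] jaw -6.38 zax [ 0.  0. -1.] F [-0.4  0.6 -0.8] gap 5.03 q [-0.33 -0.07  1.78  0.    1.43 -0.22]
pix 113.7 476.1 axes [ 41.4 113.9] pos [0.6218 0.0236 0.171 ]
0.07241882204065267 -0.07027093958466796
pix 32.1 474.4 axes [42.8 52. ] pos [0.627  0.0956 0.171 ]
0.06943312209208297 0.001863316672723392
pix 117.5 475.6 axes [42.1 53.9] pos [0.6211 0.0202 0.171 ]
0.07210528815704588 -0.07366916893267604
[{'pixel': [121.3, 308.3], 'conf': 0.85}, {'pixel': [290.0, 431.0], 'conf': 0.22}]
```

View pics/w28.png

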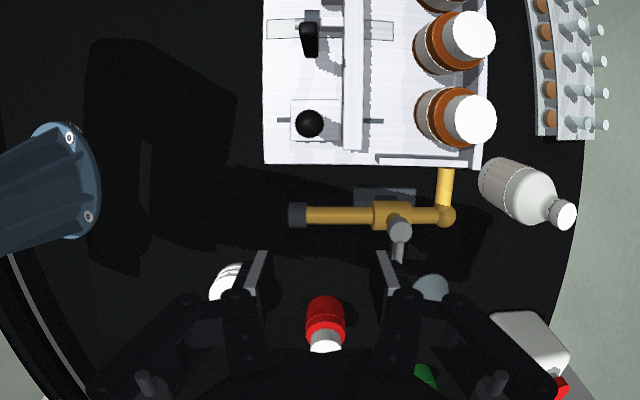

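>>> step_arm(
  series=[
    [-0.3,3.2,0,0,5],
    [0,3.2,0,0,5],
    [0,0,-4,0,5],
    [0,0,-4,0,5],
    [0,0,-4,0,5],
    [0,0,-3.2,0,5],
    [0,0,0,0,4],
    [0,0,0,0,4],
  ],
)

```text
t: 41.23
tcp_pos: [0.476, 0.0246, 0.1412]
eef_rot: [-0.0, 0.998, -0.057, -0.002]
wrist_force: [-0.1, -0.1, 0.2]
finger_gap: 0.467
```

Run:
```python
from cap2 import *
W=cam('wrist'); cv2.imwrite('pics/w29.png',W['pixels']); st()
```

```text
t 41.28 tcp [0.4778 0.0242 0.1433] jaw -6.49 zax [ 0. -0. -1.] F [ 1.1 -0.6  0.9] gap 4.03 q [-0.2   0.09  1.94 -0.    1.11 -0.08]
```

View pics/w29.png

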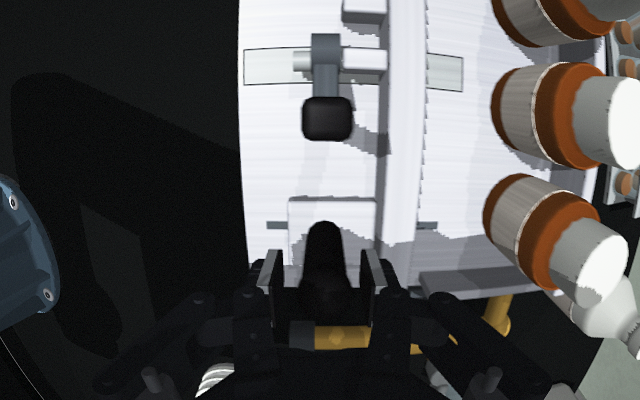

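>>> step_arm(
  series=[
    [0,0,0,0,2],
    [0,0,0,0,2],
    [0,0,0,0,2],
    [0.6,-0.07,0,0,2],
    [0.8,-0.09,0,0,2],
    [0.8,-0.09,0,0,2],
    [0.8,-0.09,0,0,2],
    [0.8,-0.09,0,0,2],
  ],
  grip_force=30,
)

```text
t: 41.95
tcp_pos: [0.5165, 0.0194, 0.145]
eef_rot: [0.0, 0.998, -0.057, 0.002]
wrist_force: [-3.8, -1.1, 8.0]
finger_gap: 0.269
```

>>> step_arm(
  series=[
    [0.6,-0.07,0,0,2],
    [0.5,-0.06,0,0,2],
    [0.4,-0.05,0,0,2],
    [0.3,-0.03,0,0,2],
    [0,0,0,0,2],
    [0,0,0,0,2],
  ],
)

```text
t: 42.45
tcp_pos: [0.535, 0.0173, 0.1451]
eef_rot: [0.0, 0.998, -0.057, 0.003]
wrist_force: [0.5, -0.9, 4.8]
finger_gap: 0.271
```

>>> step_arm(
  series=[
    [0.15,-0.02,0,0,2],
    [0.15,-0.02,0,0,2],
    [0.15,-0.02,0,0,2],
    [0,0,0,0,2],
    [0,0,0,0,2],
  ],
)

```text
t: 42.87
tcp_pos: [0.5385, 0.0169, 0.1451]
eef_rot: [0.0, 0.998, -0.057, 0.001]
wrist_force: [-4.6, -0.0, 9.5]
finger_gap: 0.27
```

>>> step_arm(
  series=[
    [0.15,-0.02,0,0,2],
    [0.15,-0.02,0,0,2],
    [0,0,0,0,2],
    [0,0,0,0,2],
  ],
)

```text
t: 43.2
tcp_pos: [0.54, 0.0167, 0.145]
eef_rot: [0.0, 0.998, -0.057, -0.001]
wrist_force: [-11.3, 0.2, 14.8]
finger_gap: 0.271
```

>>> step_arm(
  series=[
    [0.15,-0.02,0,0,2],
    [0,0,0,0,2],
    [0,0,0,0,2],
  ],
)

```text
t: 43.45
tcp_pos: [0.54, 0.0167, 0.1449]
eef_rot: [0.0, 0.998, -0.057, -0.002]
wrist_force: [-18.3, 0.4, 19.2]
finger_gap: 0.269
```

Run:
```python
from cap2 import *
W=cam('wrist'); cv2.imwrite('pics/w30.png',W['pixels']); st()
D=cam('side'); cv2.imwrite('pics/s30.png',cv2.resize(D['pixels'][60:280,180:440],None,fx=2.5,fy=2.5))
```

```text
t 43.5 tcp [0.54   0.0167 0.1449] jaw -6.5 zax [-0.004 -0.    -1.   ] F [-17.1  -0.7  18.3] gap 2.33 q [-0.19  0.23  1.78 -0.    1.14 -0.07]
```

View pics/w30.png

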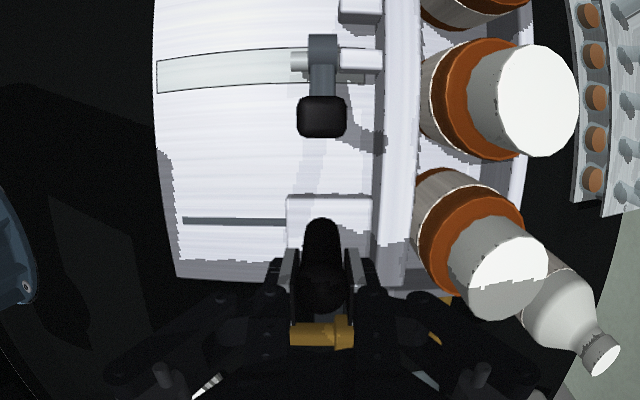

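View pics/s30.png

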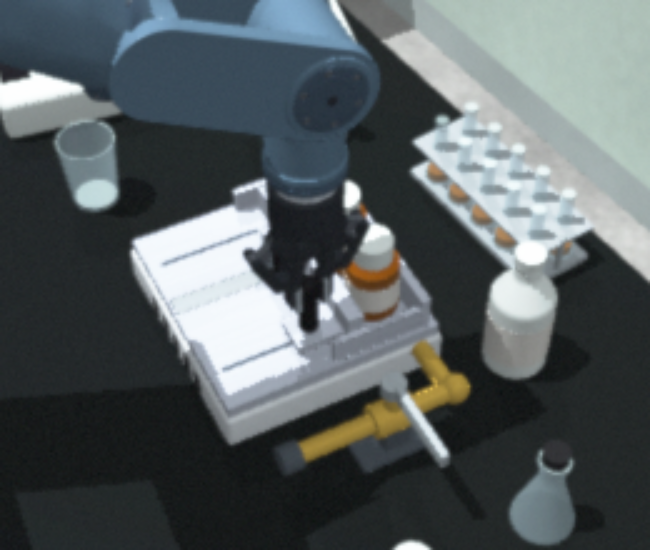

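>>> step_arm(
  series=[
    [-0.1,0,0,0,2.4],
    [0,0,0,0,3],
    [0,0,0,0,4.2],
    [0,0,0,0,4.2],
    [0,0,4,0,4],
    [0,0,4,0,4],
    [0,0,4,0,3],
    [0,0,3,0,3],
  ],
)

```text
t: 44.22
tcp_pos: [0.542, 0.0165, 0.2963]
eef_rot: [0.0, 0.998, -0.057, 0.002]
wrist_force: [1.1, -0.1, -0.2]
finger_gap: 0.353
```

>>> step_arm(
  series=[
    [0.3,2,0,0,3],
    [0.2,2,0,0,3],
    [0,0,0,0,3],
    [0,0,0,0,3],
    [0,0,0,0,3],
  ],
)

```text
t: 44.63
tcp_pos: [0.5459, 0.0564, 0.2921]
eef_rot: [0.0, 0.998, -0.057, -0.0]
wrist_force: [0.2, 0.3, -0.5]
finger_gap: 0.347
```

Run:
```python
from cap2 import *
W=cam('wrist'); cv2.imwrite('pics/w31.png',W['pixels']); st()
for k in('lever_grip','lever_hinge','bar_handle'):
  print(k,[(np.round(d['pixel']).tolist(),round(d['conf'],2)) for d in finder.landmark_of('wrist',k)[:2]])
```

```text
t 44.68 tcp [0.5459 0.0561 0.292 ] jaw -6.56 zax [-0.001 -0.    -1.   ] F [-0.7  0.1 -0.4] gap 2.98 q [-0.11  0.09  1.62 -0.    1.43  0.  ]
lever_grip [([160.0, 320.0], 0.75)]
lever_hinge [([118.0, 319.0], 0.75)]
bar_handle [([230.0, 319.0], 0.98)]
```

View pics/w31.png

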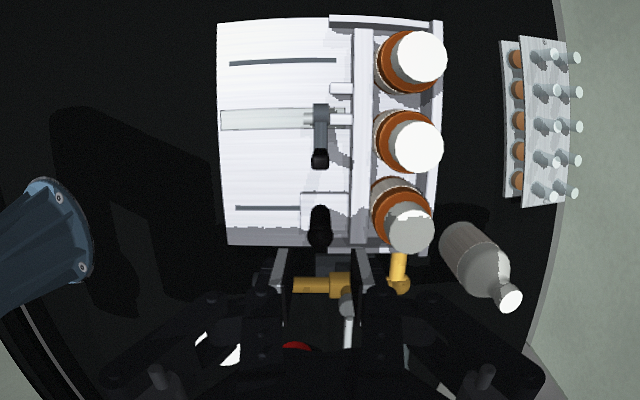

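Run:
```python
from cap2 import *
W=cam('wrist'); print(onz(W,159,320,.182),onz(W,160,320,.166),onz(W,118,319,.086),onz(W,205,320,.16)); st()
```

```text
[0.54985945 0.09344416 0.182     ] [0.5493753  0.08983845 0.166     ] [0.55157579 0.12090695 0.086     ] [0.54464355 0.0493023  0.16      ]
t 44.88 tcp [0.546  0.056  0.2921] jaw -6.6 zax [-0. -0. -1.] F [-0.1 -0.4  0. ] gap 3.01 q [-0.11  0.09  1.62 -0.    1.43  0.  ]
```

>>> step_arm(
  series=[
    [0.2,2.9,0,0,3],
    [0,0,-4,0,3],
    [0,0,-4,0,3],
    [0,0,-2.5,0,3],
    [0,0,-1.7,0,3],
    [0,0,0,0,3],
    [0,0,0,0,3],
  ],
)

```text
t: 45.47
tcp_pos: [0.5475, 0.0854, 0.1698]
eef_rot: [0.0, 0.998, -0.057, -0.001]
wrist_force: [0.2, 0.4, 0.8]
finger_gap: 0.35
```

Run:
```python
from cap2 import *
W=cam('wrist'); cv2.imwrite('pics/w32.png',W['pixels']); st()
```

```text
t 45.52 tcp [0.5486 0.0853 0.1713] jaw -6.57 zax [ 0.001 -0.    -1.   ] F [ 0.1 -0.6  0.7] gap 2.98 q [-0.06  0.22  1.73 -0.    1.19  0.06]
```

View pics/w32.png

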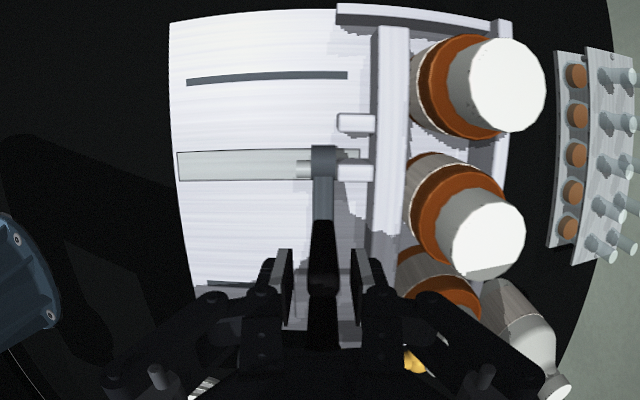

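>>> step_arm(
  series=[
    [0,0,0,0,1],
    [0,0,0,0,1],
    [0,0,0,0,1],
    [0,0,0,0,1],
    [0.09,0.8,0.31,0,1],
    [0.09,0.82,0.23,0,1],
    [0.1,0.84,0.15,0,1],
    [0.1,0.85,0.07,0,1],
  ],
  grip_force=50,
)

```text
t: 46.18
tcp_pos: [0.5518, 0.1174, 0.1795]
eef_rot: [0.002, 0.998, -0.057, 0.0]
wrist_force: [-3.2, -5.6, -0.5]
finger_gap: 0.155
```

>>> step_arm(
  series=[
    [0.1,0.85,-0.02,0,1],
    [0.1,0.85,-0.1,0,1],
    [0.09,0.84,-0.18,0,1],
    [0.09,0.81,-0.27,0,1],
    [0.09,0.78,-0.34,0,1],
    [0.08,0.75,-0.42,0,1],
    [0,0,0,0,1],
  ],
)

```text
t: 46.77
tcp_pos: [0.5578, 0.1684, 0.1667]
eef_rot: [0.0, 0.998, -0.057, 0.001]
wrist_force: [-3.6, -1.0, 3.3]
finger_gap: 0.155
```

Run:
```python
from cap2 import *
W=cam('wrist'); cv2.imwrite('pics/w33.png',W['pixels']); st()
D=cam('side'); cv2.imwrite('pics/s33.png',cv2.resize(D['pixels'][60:280,180:440],None,fx=2.5,fy=2.5))
```

```text
t 46.82 tcp [0.5578 0.1681 0.1668] jaw -6.5 zax [ 0.002 -0.    -1.   ] F [-2.5  0.6  4.7] gap 1.29 q [ 0.09  0.28  1.66 -0.    1.2   0.2 ]
```

View pics/w33.png

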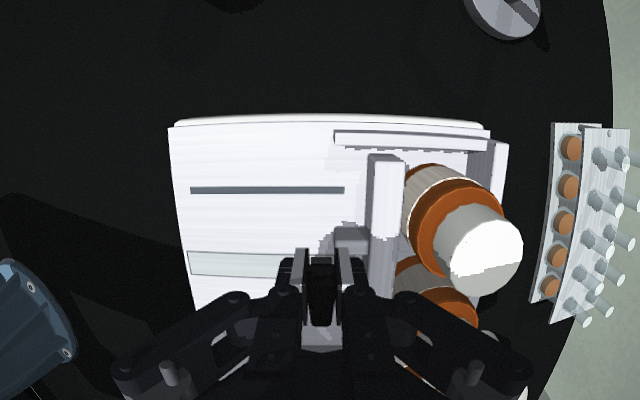

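View pics/s33.png

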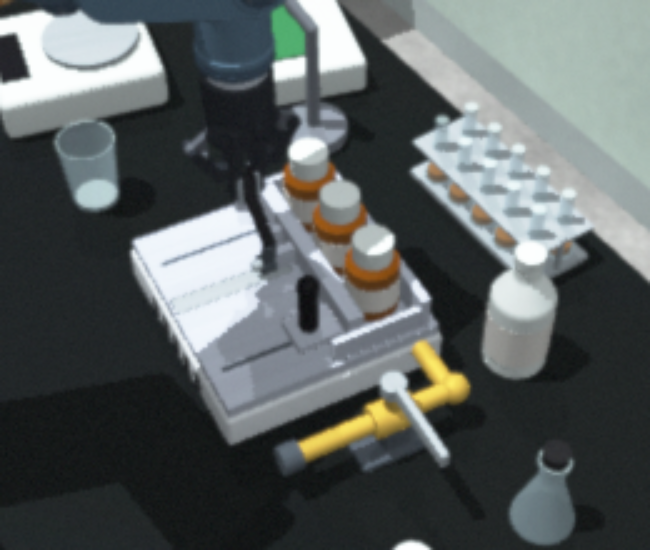

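>>> step_arm(
  series=[
    [0,0,0,0,2],
    [0,0,0,0,2.8],
    [0,0,0,0,2.8],
    [0,0,3,0,2.8],
    [0,0,4,0.12,2.8],
    [0,0,3,0.12,2],
    [0,0,0,0.12,1],
    [0,0,0,0.12,0],
  ],
)

```text
t: 47.53
tcp_pos: [0.5591, 0.1675, 0.2681]
eef_rot: [0.0, 0.983, 0.185, 0.003]
wrist_force: [-0.9, 0.5, -1.5]
finger_gap: 0.008
```

>>> step_arm(
  series=[
    [0,0.5,0,0.121,0],
    [0,0.5,0,0.121,0],
    [0,0.5,0,0.121,0],
    [0,0.5,0,0.121,0],
    [0,0,0,0.121,0],
    [0,0,0,0.121,0],
    [0,0,0,0.121,0],
    [0,0,0,0.121,0],
  ],
)

```text
t: 48.2
tcp_pos: [0.5575, 0.1874, 0.2647]
eef_rot: [0.0, 0.784, 0.621, 0.0]
wrist_force: [-0.3, -0.2, -0.1]
finger_gap: -0.005
```

>>> step_arm(
  series=[
    [0,0,0,0.121,0],
    [0,0,0,0,0],
    [0,0,0,0,0],
    [0,0,0,0,0],
  ],
)

```text
t: 48.53
tcp_pos: [0.5574, 0.1874, 0.2647]
eef_rot: [0.0, 0.748, 0.664, 0.0]
wrist_force: [0.6, 0.5, 0.0]
finger_gap: -0.001
```

Run:
```python
from cap2 import *
W=cam('wrist'); cv2.imwrite('pics/w34.png',W['pixels']); st()
```

```text
t 48.58 tcp [0.5574 0.1875 0.2647] jaw 83.18 zax [ 0. -0. -1.] F [-0.   0.8  0.9] gap -0.0 q [ 0.12  0.2   1.56 -0.    1.39 -1.33]
```

View pics/w34.png

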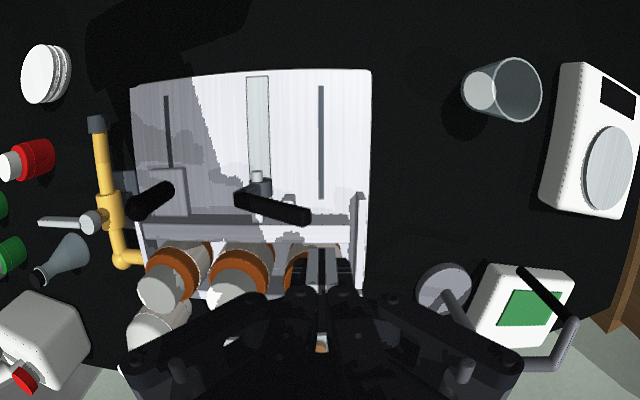

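>>> step_arm(
  series=[
    [0,0,-4,0,0],
    [0,0,-3.5,0,0],
    [0,0,-0.7,0,0],
    [0,0.1,-0.7,0,0],
    [0.02,0.15,-0.7,0,0],
    [0,0,0,0,0],
  ],
)

```text
t: 49.08
tcp_pos: [0.5602, 0.1992, 0.1761]
eef_rot: [-0.003, 0.747, 0.665, 0.009]
wrist_force: [-8.4, 30.9, 32.5]
finger_gap: -0.002
```

>>> step_arm(
  series=[
    [0.02,0.15,-0.7,0,0],
    [0.02,0.15,-0.6,0,0],
    [0.02,0.1,-0.5,0,0],
    [0,0,0,0,0],
  ],
)

```text
t: 49.42
tcp_pos: [0.5621, 0.2112, 0.1628]
eef_rot: [-0.006, 0.746, 0.665, 0.016]
wrist_force: [-12.5, 60.2, 49.0]
finger_gap: -0.001
```

Run:
```python
from cap2 import *
W=cam('wrist'); cv2.imwrite('pics/w35.png',W['pixels']); st()
D=cam('side'); cv2.imwrite('pics/s35.png',cv2.resize(D['pixels'][60:280,180:440],None,fx=2.5,fy=2.5))
```

```text
t 49.47 tcp [0.5621 0.2112 0.1628] jaw 83.44 zax [ 0.017  0.029 -0.999] F [-12.7  60.1  48.5] gap 0.03 q [ 0.15  0.31  1.64  0.03  1.17 -1.32]
```

View pics/w35.png

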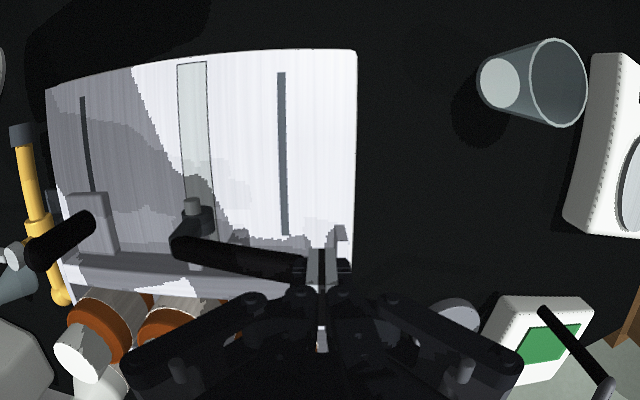

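View pics/s35.png

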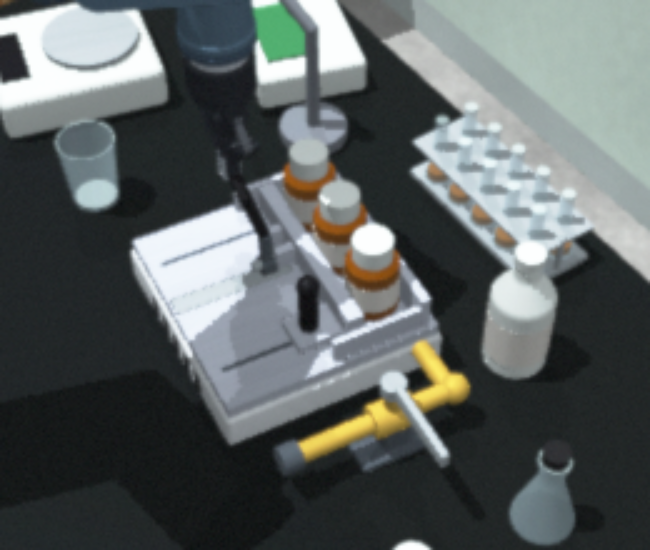

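>>> step_arm(
  series=[
    [0,-0.1,1,0,0],
    [0,-0.5,2,0,0],
    [-0.3,-1,3,0,0],
    [0,-1,0,0,0],
    [0,0,0,0,0],
    [0,0,0,0,0],
  ],
)

```text
t: 50.02
tcp_pos: [0.5549, 0.1677, 0.2104]
eef_rot: [-0.0, 0.748, 0.664, -0.0]
wrist_force: [0.2, -0.3, -0.9]
finger_gap: -0.002
```

Run:
```python
from cap2 import *
W=cam('wrist'); cv2.imwrite('pics/w36.png',W['pixels']); st()
D=cam('side'); cv2.imwrite('pics/s36.png',cv2.resize(D['pixels'][90:230,220:400],None,fx=4,fy=4,interpolation=cv2.INTER_CUBIC))
```

```text
t 50.07 tcp [0.5545 0.1679 0.2096] jaw 83.26 zax [-0.002  0.    -1.   ] F [-0.5  0.1  0.1] gap -0.01 q [ 0.09  0.23  1.63  0.    1.28 -1.36]
```

View pics/w36.png

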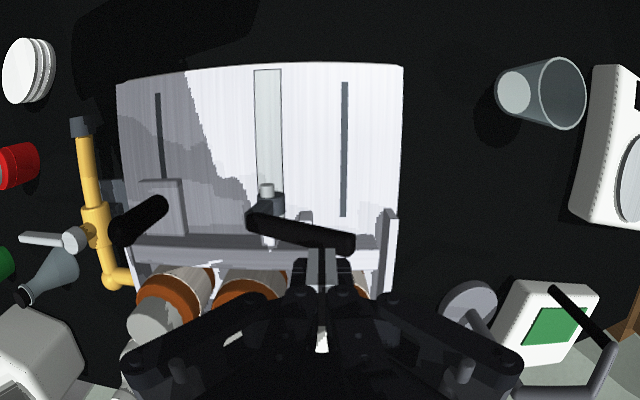

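View pics/s36.png

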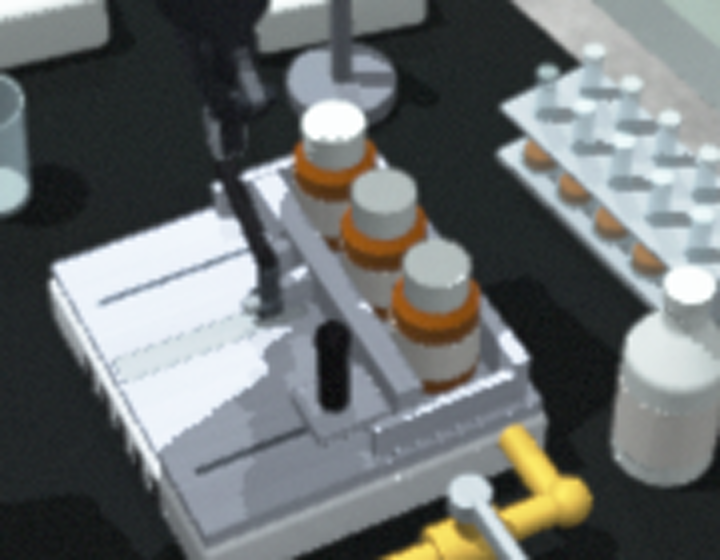

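>>> step_arm(
  series=[
    [0.3,0,-0.6,0,0],
    [0,0.1,-0.6,0,0],
    [0,0.1,-0.6,0,0],
    [0,0.1,-0.6,0,0],
    [0,0,0,0,0],
  ],
)

```text
t: 50.53
tcp_pos: [0.5571, 0.1712, 0.1845]
eef_rot: [-0.001, 0.747, 0.665, -0.001]
wrist_force: [0.4, 0.4, 0.1]
finger_gap: -0.002
```

>>> step_arm(
  series=[
    [0,0.1,-0.6,0,0],
    [0,0.1,-0.6,0,0],
    [0,0.1,-0.6,0,0],
    [0,0,0,0,0],
  ],
)

```text
t: 50.87
tcp_pos: [0.5581, 0.1744, 0.168]
eef_rot: [-0.0, 0.747, 0.665, 0.0]
wrist_force: [-0.3, 0.5, 0.4]
finger_gap: 0.004
```

>>> step_arm(
  series=[
    [0,0.1,-0.5,0,0],
    [0,0.1,-0.5,0,0],
    [0,0,0,0,0],
    [0,0,0,0,0],
  ],
)

```text
t: 51.2
tcp_pos: [0.5582, 0.1762, 0.1587]
eef_rot: [0.0, 0.747, 0.665, 0.0]
wrist_force: [1.5, 1.1, 1.8]
finger_gap: 0.004
```

Run:
```python
from cap2 import *
W=cam('wrist'); cv2.imwrite('pics/w37.png',W['pixels']); st()
D=cam('side'); cv2.imwrite('pics/s37.png',cv2.resize(D['pixels'][90:230,220:400],None,fx=4,fy=4,interpolation=cv2.INTER_CUBIC))
```

```text
t 51.25 tcp [0.5581 0.1761 0.1586] jaw 83.36 zax [ 0. -0. -1.] F [0.7 1.3 1.7] gap 0.01 q [ 0.1   0.3   1.66 -0.    1.18 -1.35]
```

View pics/w37.png

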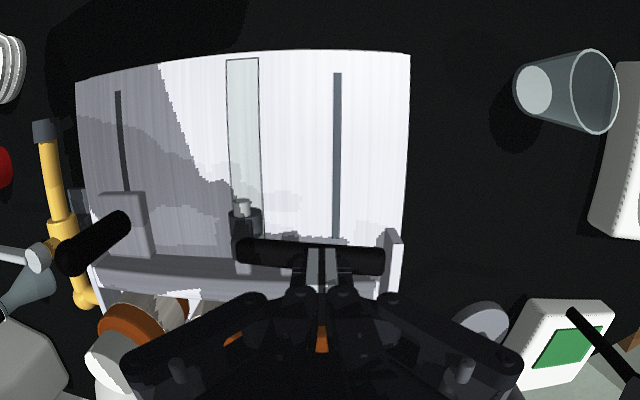

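View pics/s37.png

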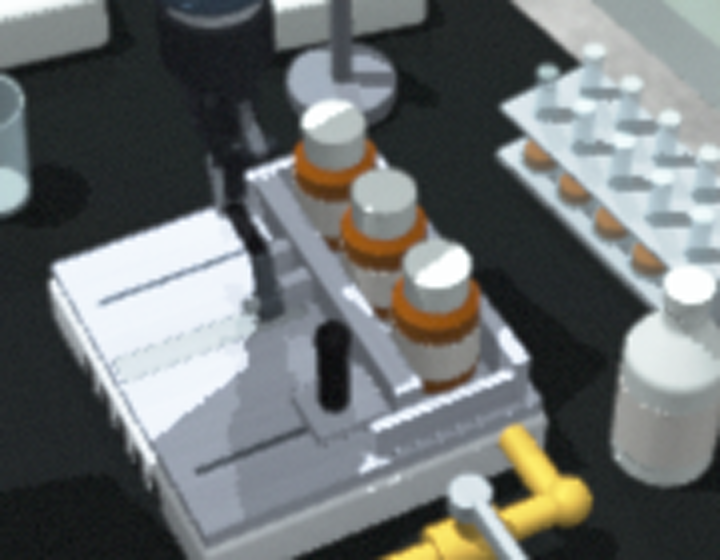

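>>> step_arm(
  series=[
    [0,0.15,-0.4,0,0],
    [0,0.15,-0.4,0,0],
    [0,0.1,-0.3,0,0],
    [0,0,0,0,0],
    [0,0,0,0,0],
  ],
)

```text
t: 51.72
tcp_pos: [0.5584, 0.1805, 0.148]
eef_rot: [0.0, 0.747, 0.665, 0.001]
wrist_force: [2.4, 1.4, 3.5]
finger_gap: -0.002
```

>>> step_arm(
  series=[
    [0,0.05,-0.3,0,0],
    [0,0,-0.2,0,0],
    [0,0,0,0,0],
    [0,0,0,0,0],
  ],
)

```text
t: 52.05
tcp_pos: [0.5589, 0.1809, 0.1471]
eef_rot: [0.001, 0.747, 0.665, 0.001]
wrist_force: [-9.8, -0.4, 30.0]
finger_gap: 0.002
```

>>> step_arm(
  series=[
    [0,0,-0.2,0,0],
    [0,0,0,0,0],
    [0,0,0,0,0],
  ],
)

```text
t: 52.3
tcp_pos: [0.559, 0.181, 0.1468]
eef_rot: [0.001, 0.747, 0.665, 0.001]
wrist_force: [-16.5, -0.6, 41.0]
finger_gap: -0.002
```

>>> step_arm(
  series=[
    [0,0,-0.2,0,0],
    [0,0,0,0,0],
    [0,0,0,0,0],
  ],
)

```text
t: 52.55
tcp_pos: [0.5592, 0.1812, 0.1466]
eef_rot: [0.001, 0.747, 0.665, 0.001]
wrist_force: [-21.8, -0.0, 52.2]
finger_gap: 0.002
```

>>> step_arm(
  series=[
    [0,0,1,0,0],
    [0,0,3,0,0],
    [0,0,4,-0.1,0],
    [0,0,4,-0.12,0],
    [0,0,3,-0.12,0],
    [0,-2,0,-0.12,0],
    [0,-2,0,-0.12,0],
    [0,-2,0,-0.12,0],
  ],
)

```text
t: 53.22
tcp_pos: [0.5577, 0.1197, 0.2886]
eef_rot: [0.0, 0.931, 0.366, -0.0]
wrist_force: [0.2, 1.0, -0.3]
finger_gap: 0.0
```

>>> step_arm(
  series=[
    [0,-2,0,-0.12,1],
    [0,-2,0,-0.12,1],
    [0,-2,0,-0.12,2],
    [0,0,0,-0.12,2],
    [0,0,0,-0.12,2],
    [0,0,0,-0.12,2],
    [0,0,0,-0.12,2],
    [0,0,0,-0.03,2],
  ],
)

```text
t: 53.88
tcp_pos: [0.5574, 0.06, 0.2876]
eef_rot: [0.0, 0.998, -0.061, -0.001]
wrist_force: [0.6, -0.1, 0.5]
finger_gap: 0.234
```

>>> step_arm(
  series=[
    [0,0,0,0,2],
    [0,0,0,0,2],
    [0,0,0,0,2],
  ],
)

```text
t: 54.13
tcp_pos: [0.5578, 0.0604, 0.2882]
eef_rot: [0.0, 0.998, -0.057, -0.001]
wrist_force: [-0.0, -0.4, -0.6]
finger_gap: 0.236
```

Run:
```python
from cap2 import *
W=cam('wrist'); cv2.imwrite('pics/w38.png',W['pixels']); st()
D=cam('side'); cv2.imwrite('pics/s38.png',cv2.resize(D['pixels'][90:230,220:400],None,fx=4,fy=4,interpolation=cv2.INTER_CUBIC))
```

```text
t 54.18 tcp [0.5579 0.0604 0.2883] jaw -6.55 zax [-0.001 -0.    -1.   ] F [ 0.6 -0.5  0.6] gap 2.01 q [-0.1   0.12  1.6  -0.    1.42  0.01]
```

View pics/w38.png

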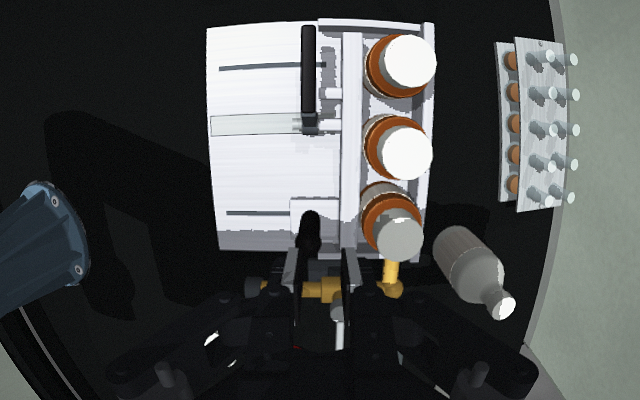

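View pics/s38.png

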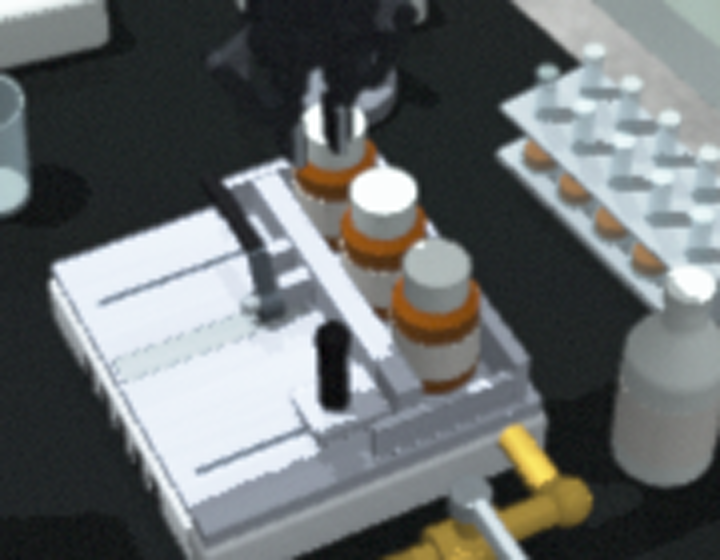

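Run:
```python
from cap2 import *
W=cam('wrist'); cv2.imwrite('pics/w39.png',cv2.resize(W['pixels'][10:270,290:450],None,fx=3,fy=3,interpolation=cv2.INTER_CUBIC)[:600*1,:])
def s(p):
    d=p[:2]-np.array([.5578,.1016]); return (.9936*d[0]-.1132*d[1]).round(4), (.1132*d[0]+.9936*d[1]).round(4)
for q in [(.641,.169),(.632,.0937),(.624,.02)]:
    print(s(cap(W,*q,26,z=.171)))
```

```text
pix 58.2 411.4 axes [53.6 57.6] pos [0.642  0.1706 0.171 ]
(np.float64(0.0759), np.float64(0.0781))
pix 152.8 410.1 axes [56.1 60.1] pos [0.6346 0.0945 0.171 ]
(np.float64(0.0771), np.float64(0.0016))
pix 239.5 399.4 axes [40.8 49.1] pos [0.6227 0.019  0.171 ]
(np.float64(0.0739), np.float64(-0.0747))
```

View pics/w39.png

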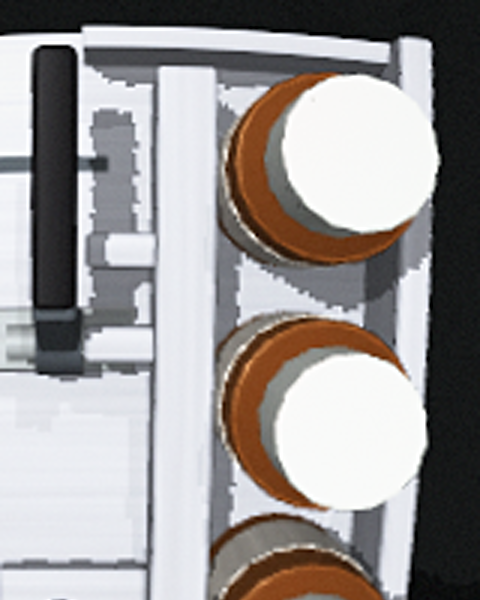

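>>> step_arm(
  series=[
    [-0.1,-4,0,0,3],
    [-0.1,-4,0,0,3],
    [-0.1,-4,0,0,3],
    [-0.1,-4,0,0,3],
    [-0.1,-4,0,0,3],
    [-0.1,-3.5,0,0,3],
    [0,-1.4,0,0,3],
    [0,0,-4,0,3],
  ],
)

```text
t: 54.95
tcp_pos: [0.556, -0.1945, 0.2566]
eef_rot: [0.004, 0.998, -0.059, 0.007]
wrist_force: [1.3, -1.0, 1.5]
finger_gap: 0.352
```

>>> step_arm(
  series=[
    [0,0,-4,0,3],
    [0,0,-3,0,3],
    [0,0,-2,0,3],
    [0,0,0,0,3],
    [0,0,0,0,3],
    [0,0,0,0,3],
  ],
)

```text
t: 55.45
tcp_pos: [0.5532, -0.1887, 0.1605]
eef_rot: [0.001, 0.998, -0.057, 0.001]
wrist_force: [0.4, -0.1, 0.7]
finger_gap: 0.348
```

Run:
```python
from cap2 import *
W=cam('wrist'); cv2.imwrite('pics/w40.png',W['pixels']); st()
```

```text
t 55.5 tcp [ 0.5535 -0.1889  0.1611] jaw -6.57 zax [ 0.003 -0.002 -1.   ] F [-0.   0.5  0.6] gap 2.99 q [-0.53  0.29  1.66  0.    1.18 -0.42]
```

View pics/w40.png

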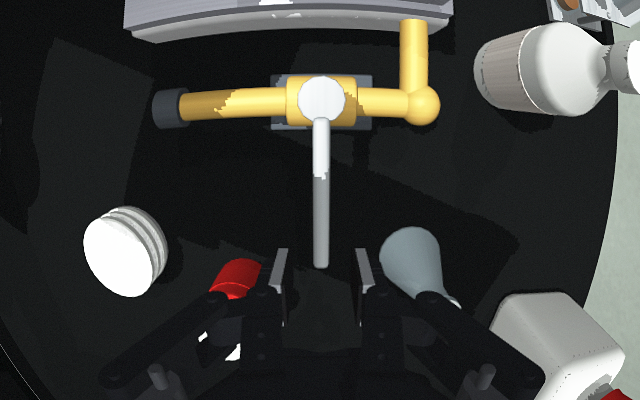

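>>> step_arm(
  series=[
    [0,0,-3,0,3],
    [0,0,-3.1,0,3],
    [0,0,0,0,2],
    [0,0,0,0,1.3],
    [0,0,0,0,1.3],
    [0,0,0,0,1.3],
  ],
  grip_force=20,
)

```text
t: 56.0
tcp_pos: [0.5539, -0.1894, 0.1006]
eef_rot: [0.001, 0.998, -0.058, 0.002]
wrist_force: [0.0, -0.1, -0.0]
finger_gap: 0.152
```

Run:
```python
from pose import *
st()
h=np.array([.561,-.1045]);r=.0848
ph=np.radians(np.linspace(263,173,17));p=h+r*np.c_[np.cos(ph),np.sin(ph)]
print(np.diff(p*100,axis=0).round(2).tolist(),np.radians(90/16), p[0],p[-1])
```

```text
t 56.0 tcp [ 0.5539 -0.1894  0.1006] jaw -6.6 zax [ 0.004 -0.002 -1.   ] F [ 0.  -0.1 -0. ] gap 1.3 q [-0.53  0.38  1.69  0.    1.07 -0.42]
[[-0.82, 0.14], [-0.8, 0.22], [-0.78, 0.3], [-0.74, 0.37], [-0.7, 0.44], [-0.66, 0.51], [-0.6, 0.57], [-0.54, 0.63], [-0.48, 0.68], [-0.41, 0.72], [-0.34, 0.76], [-0.26, 0.79], [-0.18, 0.81], [-0.1, 0.83], [-0.02, 0.83], [0.06, 0.83]] 0.09817477042468103 [ 0.55066548 -0.18866791] [ 0.47683209 -0.09416548]
```

>>> step_arm(
  series=[
    [-0.9,0.14,0,-0.098,1.3],
    [-0.85,0.22,0,-0.098,1.3],
    [-0.8,0.3,0,-0.098,1.3],
    [-0.76,0.37,0,-0.098,1.3],
    [-0.72,0.44,0,-0.098,1.3],
    [-0.66,0.51,0,-0.098,1.3],
    [-0.6,0.57,0,-0.098,1.3],
    [-0.54,0.63,0,-0.098,1.3],
  ],
)

```text
t: 56.67
tcp_pos: [0.4954, -0.1577, 0.1003]
eef_rot: [0.0, 0.9, -0.437, 0.003]
wrist_force: [1.8, -0.7, 0.6]
finger_gap: 0.156
```

>>> step_arm(
  series=[
    [-0.48,0.68,0,-0.098,1.3],
    [-0.41,0.72,0,-0.098,1.3],
    [-0.34,0.76,0,-0.098,1.3],
    [-0.26,0.79,0,-0.098,1.3],
    [-0.18,0.81,0,-0.098,1.3],
    [-0.1,0.83,0,-0.098,1.3],
    [-0.02,0.83,0,-0.098,1.3],
    [0.06,0.83,0,-0.098,1.3],
  ],
)

```text
t: 57.33
tcp_pos: [0.4781, -0.0948, 0.1002]
eef_rot: [0.001, -0.664, 0.747, -0.002]
wrist_force: [0.7, -0.6, -0.3]
finger_gap: 0.153
```

>>> step_arm(
  series=[
    [0,0,0,0,1.3],
    [0,0,0,0,1.3],
    [0,0,0,0,1.3],
  ],
)

```text
t: 57.58
tcp_pos: [0.4773, -0.0945, 0.0989]
eef_rot: [0.001, -0.667, 0.745, -0.001]
wrist_force: [-0.9, 0.1, 0.1]
finger_gap: 0.15
```

Run:
```python
from cap2 import *
W=cam('wrist'); cv2.imwrite('pics/w41.png',W['pixels']); st()
```

```text
t 57.63 tcp [ 0.4771 -0.0945  0.0985] jaw -96.36 zax [ 0.001 -0.    -1.   ] F [0.4 0.  0.3] gap 1.3 q [-0.44  0.19  1.95  0.    1.01  1.24]
```

View pics/w41.png

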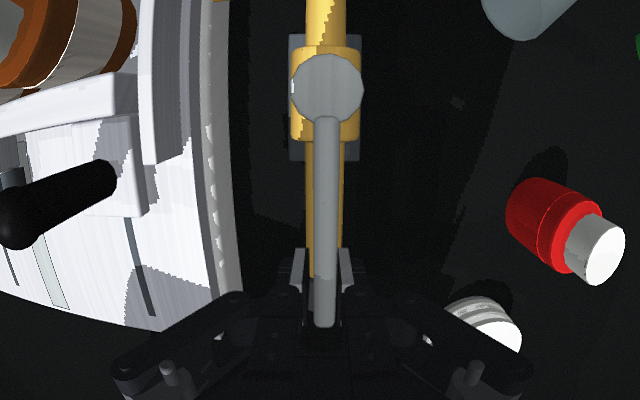

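Push on in +y to the stop.

>>> step_arm(
  series=[
    [0.03,0.3,0,-0.02,1.3],
    [0.03,0.3,0,-0.02,1.3],
    [0,0,0,0,1.3],
    [0,0,0,0,1.3],
  ],
)

```text
t: 57.97
tcp_pos: [0.4774, -0.0938, 0.0985]
eef_rot: [-0.003, -0.652, 0.758, -0.004]
wrist_force: [-5.5, -24.7, -2.8]
finger_gap: 0.153
```

>>> step_arm(
  series=[
    [-0.03,-0.45,0,0.03,1.5],
    [0,0,0,0,2.4],
    [0,0,0,0,2.4],
    [0,0,3,0,2.4],
    [0,0,4,0,4],
    [0,0,4,0,4],
    [0,0,4,0,4],
    [-1,0,4,0,4],
  ],
)

```text
t: 58.63
tcp_pos: [0.4673, -0.092, 0.2898]
eef_rot: [0.0, -0.663, 0.749, -0.0]
wrist_force: [0.5, -1.1, -0.3]
finger_gap: 0.47
```

>>> step_arm(
  series=[
    [-3,0,0,0,4],
    [-3,0,0,0,4],
    [0,0,0,0,4],
    [0,0,0,0,4],
  ],
)

```text
t: 58.97
tcp_pos: [0.4062, -0.0921, 0.2881]
eef_rot: [0.0, -0.662, 0.749, -0.001]
wrist_force: [0.0, -0.9, -0.1]
finger_gap: 0.468
```

Run:
```python
from cap2 import *
W=cam('wrist'); cv2.imwrite('pics/w42.png',W['pixels']); st()
S=cam('scene'); cv2.imwrite('pics/sc42.png',cv2.resize(S['pixels'][130:310,150:470],None,fx=2.4,fy=2.4,interpolation=cv2.INTER_CUBIC))
D=cam('side'); cv2.imwrite('pics/s42.png',cv2.resize(D['pixels'][90:380,190:490],None,fx=2,fy=2,interpolation=cv2.INTER_CUBIC))
```

```text
t 59.02 tcp [ 0.4069 -0.0924  0.288 ] jaw -97.04 zax [ 0.001 -0.    -1.   ] F [ 0.  -0.6  0.8] gap 4.01 q [-0.51 -0.23  1.93  0.    1.44  1.18]
```

View pics/w42.png

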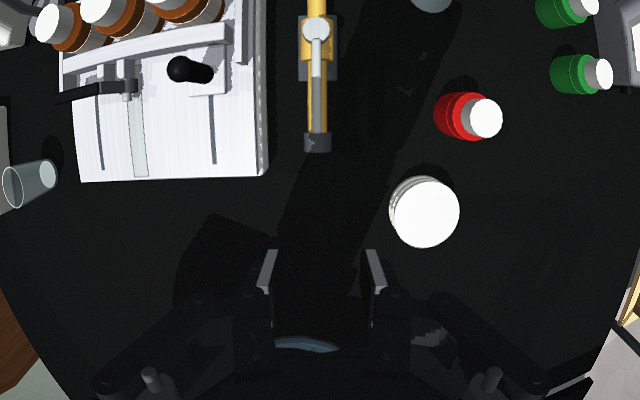

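View pics/sc42.png

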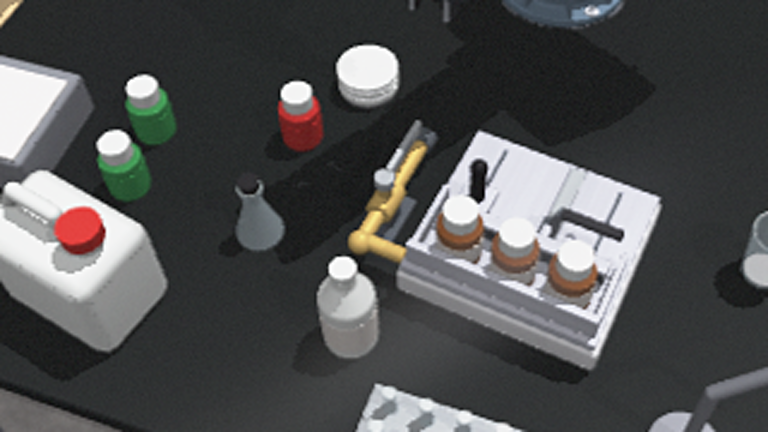

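View pics/s42.png

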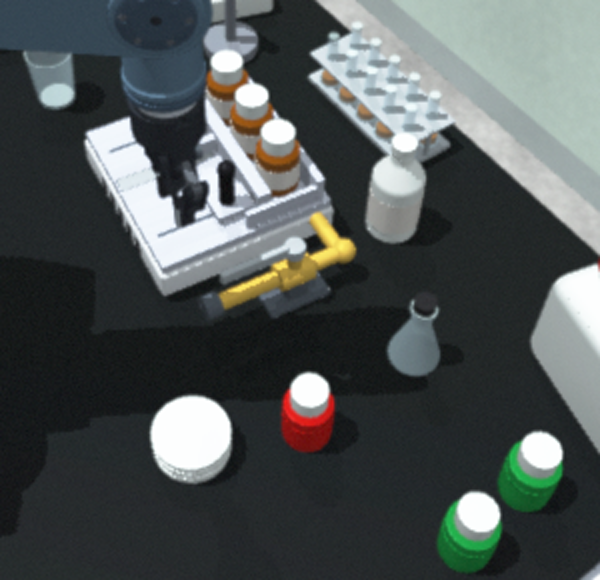

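Run:
```python
from h import *
print(job_done())
```

```text
the job is handed in; nothing more can be done
None
```

The three amber jars are clamped in the shaker with the lever locked, and the air valve is fully open. I handed the job in at about 59 s, in the order you asked for.

**Sequence**
- I shut the valve to its stop, flipped the lever up and pulled the bar back to its stop.
- The jars went in at about 76 mm spacing.
- I pushed the bar until the jars were pinched. That was 65 mm of travel from its stop, so it should read about 0.010.
- I pressed the lever flat and turned the valve back to its open stop.

**Last checks**
- **Jars:** all three stand upright between bar and wall, with centres about 75 mm from the shaker's centre, as expected for jars against the wall.
- **Lever:** it lies flat. It stopped hard at the height expected for flat.
- **Valve:** the handle lies along the pipe.
- **Surroundings:** the flask, white bottle, dishes, beaker, and the red and green jars stand undisturbed by eye. I did not measure their positions again.

**What went less well**
- My first press on the lever caught its end face, and the force reached about 78 N at the wrist. I backed off and pressed again from above.
- The final press reached about 57 N. Both forces came through the fingertips, so I took them as outside the 40 N limit for the arm and the gripper's body.
- The first shaker pose from the landmark network was off by several degrees. I replaced it with edge measurements and contact with the stops, which agreed to within a few millimetres.

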